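# Clear the cutting station and set its fence by clicks

### The arm

A 6-joint arm with a two-finger parallel gripper is mounted at the origin on the work surface. World frame = base frame: x ahead of the robot, y to its left, z up, the work surface at z = 0. Lengths are in m, angles in rad, forces in N, time in s.
With the tool pointing down it reaches from about 0.375 to 0.9 m from the base axis. Payload 3.1 kg.
Tool frame: the origin (TCP) lies midway between the tips of the shut fingers; the grasp point (between the pads) lies 19 mm behind it; z points along the fingers, x is the direction in which the jaws open and shut, and the axes are right-handed (so a half turn about z gives the same grasp; the last joint's range is limited). The gripper opens to 87 mm and grips with 3 to 60 N. Pads are 19 mm wide; open, the fingers measure 117 mm over their backs; the gripper's body (75 mm by 190 mm) begins 51 mm behind the grasp point.
Start: joints at [-1.284, 0.527, 1.433, -0, 1.181, -0.178], TCP at [0.281, -0.558, 0.223] pointing down, gripper open.
Joint ranges: [-3.08, 3.08], [-0.75, 2.2], [0.22, 2.44], [-1.43, 4.57], [0, 2.65], [-2.85, 2.85]. Speed limits (rad/s): [2.79, 2.79, 3.14, 3.14, 3.14, 3.14].

### API

Orientations are given as a unit quaternion [x, y, z, w].
In Python, from rig import * gives the robot as it stands.
- The arm moves only by the tool drive_tool, never from a script. Its argument "plan" is a list of rows, each an object with "offset": the shift along the tool's x, y, z in cm, a list of three; "delta_rot": the turn, a rotation vector about the tool's x, y, z in degrees, a list of three; "jaw": the finger opening in cm, from 0 to 8.7. In form: [{"offset": [dx, dy, dz], "delta_rot": [wx, wy, wz], "jaw": jaw}, ...]. A call has exactly 8 rows; each row is the pose to reach, as a shift and turn from the pose commanded when the call began, along the tool's axes at that moment; what a row does not reach only later rows make up. A row lasts 1/12 s, in which the tool goes at most 41.7 mm and 7.16 degrees, less where a joint would pass 70% of its speed; a pose out of reach is approached as far as the arm can. A call with a gripper value outside its range is refused whole. The fingers move at their own pace and stop on an object; "squeeze" is the grip in N (left out, the last holds). Time passes only in rows, so rows that repeat a pose let the fingers close, or fill a call up. It gives the time, the measured TCP pose, the force and the opening at its end, in the units of the state.
- get_obs(): the state, without advancing time (a new reading comes with each control period).
- camera(name): name is "side" or "top"; returns the picture (384x512x3 uint8, red, green, blue); there is no depth.
- calibration(name): a dict with "K" (3x3 intrinsics, pixels), "pose" (4x4, takes a point from camera to world coordinates). Camera axes: x right, y down, z forward; pixel columns grow to the right and rows downward; lengths in m; the calibration is good to about 2 mm. A picture is of the moment at which its call begins. calibration takes no time and is no camera call.
- hand_in(): hands the job in, once; it reports no verdict.
The state is a dict: "time": time; "q": joint angles; "joint_velocities": joint speeds; "joint_torque": joint torques, N m; "position": TCP position; "tool_rot": TCP orientation; "ft_force": force on the tool from outside, world axes, zero at the start; "moment": the same for the moment, N m; "grip_width": finger opening in m.
Only numpy, scipy, OpenCV 4.12 (cv2) and the standard library are available. Lean on these libraries where they do the work, as an engineer would, in place of code of your own. Each camera call takes 0.05 s, during which the arm holds its last target.

### The job

Get the strap-cutting station ready for the next batch: with the wooden scraper block held in the gripper, wipe every loose wooden offcut off the bed into the white catch tray at its end (don't touch the offcuts with the fingers). Only when the bed is clear, turn the click-stop knob back, anticlockwise, to its end stop, and then exactly 5 clicks clockwise, without ever going past the fifth. Finish with the scraper standing upright on the middle of its felt mat, let go, and leave the jar and mallet where they are.

Things in the scene. Friction and masses are not known exactly. Their poses are not given: they have to be found in the camera images.
- bed_top (a point): centre of the fixed metal bed's top face, 40 mm above the bench. Axes: z up, x across the bed to the fence, y along it to the dial. The bed spans y = -150 to +150 mm, both ends open; a lip 12 mm high closes the near side, inner face at x = -90 mm, the fence the far side; the tray is at the -y end. Place and yaw vary
- tray_in (a point): white catch tray fixed below the bed's -y edge: centre of its inner floor, 5 mm above the bench, 35 mm below the bed's surface; axes as bed_top. Inside it spans x = -104 to +104 mm, y = +70 mm (the bed's edge) to -64 mm (outer wall). Side walls stand 48 mm, outer wall 60 mm above the bench
- fence_face (a point): steel fence, a bar 20 mm wide, 20 mm high, 306 mm long along the bed's far side: mid-length of its inner face, 10 mm above the bed. The dial moves it 4 mm towards the lip (-x of bed_top) a click clockwise; with the dial at its stop the face is at x = +95 mm of bed_top
- dial (a joint): angle (rad) of the black click-stop knob on the grey housing at the bed's +y end. 0 at its end stop, grows clockwise seen from above; a click (a white tick) is 30 degrees = 0.5236 rad, 8 clicks at most. Let go, it settles into the nearest click; passing one takes about 0.1 N m. It starts some clicks (fewer than 5) from the stop
- dial_grip (a point): middle of the knob's bar grip, on the turning axis, 78 mm above the bench: bar 58 mm long, 16 mm thick, from 20 mm below to 14 mm above this point, on a round skirt of 33 mm radius on a housing 110 x 100 x 50 mm. The x axis lies along the bar and turns with it; at the stop it is parallel to bed_top's x. A white line marks the -x end
- scraper_c (a point): wooden scraper block: foot 110 mm (along its x) x 48 mm (along its y) x 30 mm high, with an upright grip rib on top, 80 mm (x) x 22 mm thick (y) x 45 mm high, all centred; 75 mm high in all, about 0.25 kg. This point is half-way up, 37.5 mm above its underside. It starts standing on the felt mat
- mat_top (a point): flat felt mat, fixed, 180 mm (x) x 140 mm (y), 6 mm thick: this point is the centre of its top face
- chip0_c (a point): loose hardwood offcut lying on the bed, 60 x 24 x 10 mm (x, y, z), about 15 g; this point is its centre. 3 to 6 of the six are present
- chip1_c (a point): loose hardwood offcut lying on the bed, 60 x 24 x 10 mm (x, y, z), about 15 g; this point is its centre. 3 to 6 of the six are present
- chip2_c (a point): loose hardwood offcut lying on the bed, 60 x 24 x 10 mm (x, y, z), about 15 g; this point is its centre. 3 to 6 of the six are present
- chip3_c (a point): loose hardwood offcut lying on the bed, 60 x 24 x 10 mm (x, y, z), about 15 g; this point is its centre. 3 to 6 of the six are present
- chip4_c (a point): loose hardwood offcut lying on the bed, 60 x 24 x 10 mm (x, y, z), about 15 g; this point is its centre. 3 to 6 of the six are present
- chip5_c (a point): loose hardwood offcut lying on the bed, 60 x 24 x 10 mm (x, y, z), about 15 g; this point is its centre. 3 to 6 of the six are present
- jar: amber screw-top jar, 72 mm across, 95 mm high; origin at the centre of its underside. Bystander beyond the far side of the station: leave alone
- mallet: wooden mallet lying down, head 60 x 100 x 50 mm, handle about 180 mm beyond it; origin at the centre of its underside. Bystander beyond the far side of the station: leave alone
Things that resemble listed ones, but are neither listed nor needed, are in the scene too. Leave any blue look-alike of the part that bears chip4_c alone.

How it is judged:
By the outcome, as a careful person would: the job done as asked, in the order asked, and still so for the second after the job is handed in, with the robot touching nothing.
Of chip0, chip1, chip2, chip3, chip4, chip5 only 3 to 6 are there at a start; the rules pass over those that are not, and their reading is None.
At some moment in a run one of scraper may be knocked a few centimetres aside while the robot is not near it.
Once in a run the grip may slacken for a moment while it holds something.
It also fails if it takes over 210 s, if anything falls off the work surface, if the arm or the gripper's body presses on something with over 40 N, if the wrist force passes 120 N, or if a joint passes its speed limit or range.

## Working session

There is one attempt and no reset: what is moved stays moved. The work goes in short steps, Python scripts to look and compute and a tool call to move; the robot and the scene stay as the last step left them, time stands still between calls to the robot, and variables do not carry over. Pictures are saved under pics/ and viewed, and the job is handed in when it is done.

Besides the shell and the picture viewer there is one more tool, called after "Emit:" as a command line: name --argument value ..., lists and objects as JSON in quotes. drive_tool: Moves the arm, as the interface text tells. Its arguments: {"type":"object","properties":{"plan":{"type":"array","items":{"type":"object","properties":{"offset":{"type":"array","items":{"type":"number"}},"delta_rot":{"type":"array","items":{"type":"number"}},"jaw":{"type":"number"}}}},"squeeze":{"type":"number"}},"required":["plan"]}

```bash
mkdir -p pics; ls; cat > h.py <<'E'
from rig import *
import numpy as np, cv2
from scipy.spatial.transform import Rotation as R
def cap(name,fn,crop=None,sc=1):
    im=camera(name)[:,:,::-1].copy()
    cv2.imwrite('pics/raw_'+fn+'.png',im)
    if crop: u0,v0,u1,v1=crop; im=im[v0:v1,u0:u1]
    if sc!=1: im=cv2.resize(im,None,fx=sc,fy=sc,interpolation=cv2.INTER_CUBIC)
    cv2.imwrite('pics/'+fn+'.png',im)
def crop(raw,fn,c,sc):
    im=cv2.imread('pics/raw_'+raw+'.png');u0,v0,u1,v1=c
    cv2.imwrite('pics/'+fn+'.png',cv2.resize(im[v0:v1,u0:u1],None,fx=sc,fy=sc,interpolation=cv2.INTER_CUBIC))
def p2w(name,u,v,z):
    c=calibration(name);K=np.array(c['K']);T=np.array(c['pose'])
    d=T[:3,:3]@np.linalg.solve(K,[u,v,1.]);o=T[:3,3]
    return o+d*(z-o[2])/d[2]
def w2p(name,p):
    c=calibration(name);K=np.array(c['K']);T=np.array(c['pose'])
    q=K@(T[:3,:3].T@(np.array(p)-T[:3,3]));return q[:2]/q[2]
E
python3 - <<'E'
from h import *
cap('top','t0',None,1.5);cap('side','s0',None,1.5)
print(get_obs())
for n in('top','side'):print(calibration(n))
E
```

```text
pics
{'time': 0.1, 'q': array([-1.28348265e+00,  5.28388851e-01,  1.43376664e+00,  3.16123457e-06,
        1.18136898e+00, -1.78486639e-01]), 'joint_velocities': array([-1.26053581e-04, -2.65954879e-03, -3.34589126e-03, -4.04161627e-04,
       -6.86532838e-04,  9.18764268e-05]), 'joint_torque': array([-1.97452619e-04, -4.40985954e+01, -1.77150983e+01,  6.35277084e-02,
        5.33916685e-02, -4.57465251e-05]), 'position': array([ 0.28055965, -0.55776646,  0.22166225]), 'tool_rot': array([ 8.51215477e-01, -5.24815472e-01, -7.18159901e-04, -6.45931736e-04]), 'ft_force': array([-0.57145211, -0.78643079,  0.25148854]), 'moment': array([ 7.06357696e-03,  2.12081452e-02, -6.20501099e-05]), 'grip_width': 0.08707322106306314}
{'K': array([[455.64557867,   0.        , 261.70209514],
       [  0.        , 455.64557867, 187.88247265],
       [  0.        ,   0.        ,   1.        ]]), 'pose': array([[-0.0113715 , -0.99806811,  0.0610797 ,  0.48078126],
       [-0.9999281 ,  0.01111767, -0.00449386,  0.05185833],
       [ 0.00380611, -0.06112641, -0.99812278,  1.12148554],
       [ 0.        ,  0.        ,  0.        ,  1.        ]])}
{'K': array([[443.27963366,   0.        , 264.99071076],
       [  0.        , 443.27963366, 190.29476142],
       [  0.        ,   0.        ,   1.        ]]), 'pose': array([[-0.9827032 , -0.08732821,  0.16330402,  0.35152901],
       [-0.18393902,  0.56251012, -0.80606997,  0.97316109],
       [-0.02146751, -0.82216552, -0.56884356,  0.71994527],
       [ 0.        ,  0.        ,  0.        ,  1.        ]])}
```

View pics/t0.png

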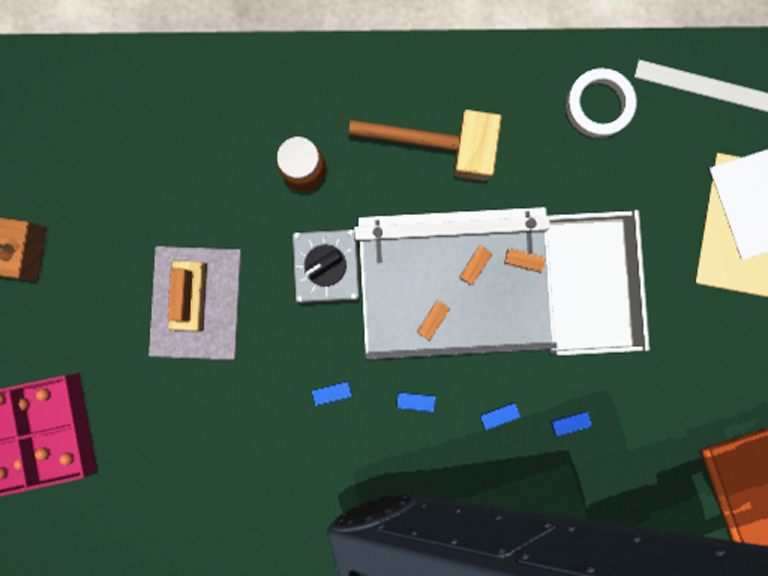

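View pics/s0.png

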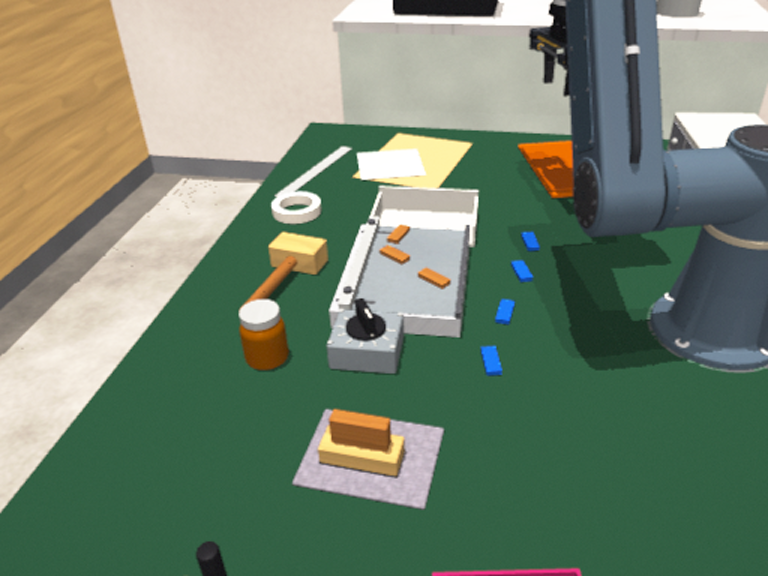

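Top view (1.5x): three orange chips on the bed at (476,265), (525,260) and (433,320). The knob is at (326,265), the scraper on its mat at (187,296), and the tray is on the right. Four blue look-alikes lie in front. I'll zoom in next.

```bash
python3 - <<'E'
from h import *
crop('t0','t0a',(190,130,440,245),3.2)
crop('t0','t0b',(90,155,250,245),5)
E
```

```text
(no output)
```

View pics/t0a.png

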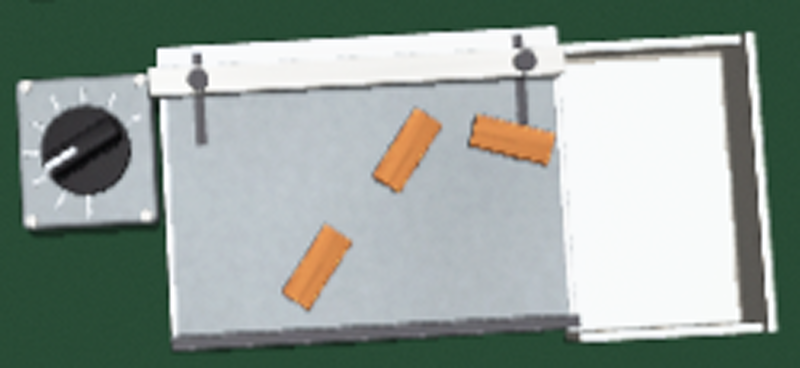

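View pics/t0b.png

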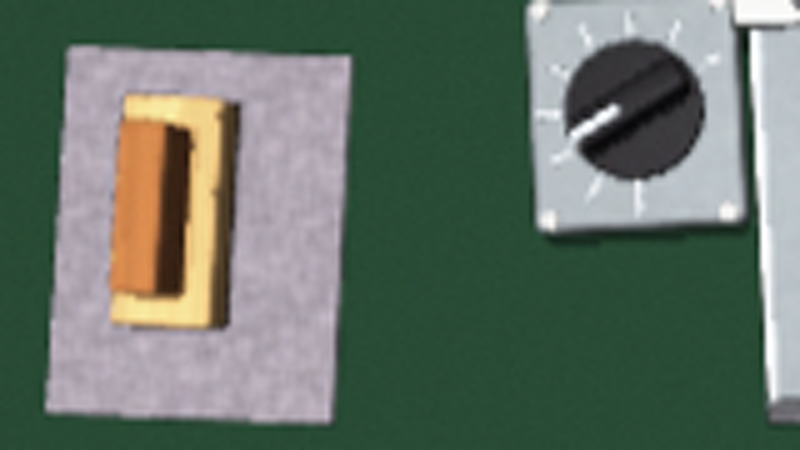

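```bash
python3 - <<'E'
from h import *
a=lambda u,v,z:p2w('top',190+u/3.2,130+v/3.2,z)
b=lambda u,v,z:p2w('top',90+u/5,155+v/5,z)
P=lambda n,p:print(n,np.round(np.array(p)*1000,1))
e1=a(557,80,.04);e2=a(571,318,.04);l1=a(164,97,.04);l2=a(175,337,.04)
for n,p in zip('e1 e2 l1 l2'.split(),(e1,e2,l1,l2)):P(n,p)
f1=a(150,69,.06);f2=a(562,48,.06);f3=a(152,97,.06);f4=a(565,77,.06)
for n,p in zip('f1 f2(back?) f3 f4'.split(),(f1,f2,f3,f4)):P(n,p)
L1=a(178,336,.052);L2=a(575,317,.052);P('L',L1);P('L',L2)
def yaw(p,q):d=np.array(q)-p;return np.degrees(np.arctan2(d[1],d[0]))
print('yaw y-axis', yaw(e1,l1)-90,yaw(e2,l2)-90,yaw(f4,f3)-90,yaw(L2,L1)-90,yaw(e2,e1))
P('dialc',b(635,110,.058))
for q in [(637,195),(595,187),(560,160),(548,115),(630,22),(580,30)]:P('tick',b(*q,.05))
h=[b(527,5,.05),b(541,232,.05),b(745,218,.05)];[P('hous',x) for x in h]
m=[b(70,45,.006),b(352,56,.006),b(332,423,.006),b(46,411,.006)];[P('mat',x) for x in m];P('matc',np.mean(m,0))
print('mat yaw',yaw(m[3],m[0]),yaw(m[2],m[1]))
r=[b(118,120,.081),b(168,124,.081),b(160,297,.081),b(111,290,.081)];[P('rib',x) for x in r];P('ribc',np.mean(r,0))
print(yaw(r[3],r[0]),yaw(r[2],r[1]))
f=[b(126,95,.036),b(232,100,.036),b(218,328,.036),b(110,322,.036)];P('footc',np.mean(f,0))
[P('foot',x) for x in f];print(yaw(f[3],f[0]),yaw(f[2],f[1]))
for n,p in dict(c_near=(317,267),c_mid=(408,150),c_edge=(512,140)).items():P(n,a(*p,.05))
E
```

```text
e1 [ 623.  -198.6   40. ]
e2 [ 445.8 -204.5   40. ]
l1 [613.4  95.   40. ]
l2 [435.1  88.5  40. ]
f1 [631.7 104.3  60. ]
f2(back?) [ 644.  -198.2   60. ]
f3 [611.1 103.   60. ]
f4 [ 622.5 -199.9   60. ]
L [436.4  85.9  52. ]
L [ 446.8 -204.6   52. ]
yaw y-axis 1.866498904214538 2.0745073457700016 2.1639626794518847 2.0678509886850804 1.911393919954275
dialc [572.5 151.4  58. ]
tick [533.1 151.4  50. ]
tick [537.1 171.2  50. ]
tick [550.  187.6  50. ]
tick [571.3 193.2  50. ]
tick [615.  154.3  50. ]
tick [611.5 178.   50. ]
hous [623.6 203.   50. ]
hous [516.2 196.6  50. ]
hous [521.7 100.7  50. ]
mat [612.2 433.7   6. ]
mat [605.2 295.2   6. ]
mat [425.8 304.5   6. ]
mat [433.2 443.6   6. ]
matc [519.1 369.3   6. ]
mat yaw -3.172422753553903 -2.9770868547510445
rib [568.6 385.7  81. ]
rib [566.5 362.9  81. ]
rib [487.5 366.   81. ]
rib [490.9 388.3  81. ]
ribc [528.4 375.7  81. ]
-1.8635045133959032 -2.2294999668814945
footc [528.7 374.4  36. ]
foot [584.3 396.5  36. ]
foot [581.4 345.9  36. ]
foot [472.8 351.9  36. ]
foot [476.2 403.2  36. ]
-3.5428265950461504 -3.1895789341245595
c_near [485.5 -16.5  50. ]
c_mid [570.9 -85.   50. ]
c_edge [ 577.5 -161.9   50. ]
```

```bash
cat >> h.py <<'E'
BC=np.array([.530,-.053]);BY=np.radians(2.05)
def bed(x,y):
    c,s=np.cos(BY),np.sin(BY);return BC+np.array([c*x-s*y,s*x+c*y])
def st():
    o=get_obs();r=R.from_quat(o['tool_rot']).as_matrix();p=o['position']
    d=p[:2]-BC;c,s=np.cos(BY),np.sin(BY)
    print('t %.2f'%o['time'],'p',np.round(p*1000,1),'head %.1f'%np.degrees(np.arctan2(r[1,0],r[0,0])),'tilt',np.round(r[:2,2],3),'bedxy',np.round(1000*np.array([c*d[0]+s*d[1],-s*d[0]+c*d[1]]),1),'F',np.round(o['ft_force'],1),'M',np.round(o['moment'],2),'g %.1f'%(o['grip_width']*1000),'q',np.round(o['q'],2))
    return o
def go(x,y,z,h):
    "print offset/delta_rot to reach the world pose"
    o=get_obs();Rm=R.from_quat(o['tool_rot']);h=np.radians(h)
    T=R.from_matrix(np.array([[np.cos(h),np.sin(h),0],[np.sin(h),-np.cos(h),0],[0,0,-1]]))
    print('  off',np.round(Rm.inv().apply(np.array([x,y,z])-o['position'])*100,2),'rot',np.round((Rm.inv()*T).as_rotvec(degrees=True),1))
E
python3 - <<'E'
from h import *
st();go(.5285,.375,.16,87)
E
```

```text
t 0.10 p [ 280.6 -557.8  221.7] head -63.3 tilt [-0.001  0.002] bedxy [-267.3 -495.5] F [-0.6 -0.8  0.3] M [ 0.01  0.02 -0.  ] g 87.1 q [-1.28  0.53  1.43  0.    1.18 -0.18]
  off [-72.19 -64.04   6.33] rot [-1.000e-01  0.000e+00 -1.503e+02]
```

Emit:
drive_tool --plan '[{"offset": [-72.2,-64,3],"delta_rot": [0,0,-150],"jaw": 6},{"offset": [-72.2,-64,3],"delta_rot": [0,0,-150],"jaw": 6},{"offset": [-72.2,-64,3],"delta_rot": [0,0,-150],"jaw": 6},{"offset": [-72.2,-64,3],"delta_rot": [0,0,-150],"jaw": 6},{"offset": [-72.2,-64,3],"delta_rot": [0,0,-150],"jaw": 6},{"offset": [-72.2,-64,3],"delta_rot": [0,0,-150],"jaw": 6},{"offset": [-72.2,-64,3],"delta_rot": [0,0,-150],"jaw": 6},{"offset": [-72.2,-64,3],"delta_rot": [0,0,-150],"jaw": 6}]' --squeeze 40

```text
time: 0.77
position: [0.3661, -0.2343, 0.212]
tool_rot: [0.999, -0.05, -0.0, -0.0]
ft_force: [0.4, 0.5, -0.2]
grip_width: 0.0603
```

```bash
python3 - <<'E'
from h import *
st();go(.5285,.375,.16,87)
E
```

```text
t 0.77 p [ 366.1 -234.3  212. ] head -5.7 tilt [-0.  0.] bedxy [-170.3 -175.3] F [ 0.4  0.5 -0.2] M [ 0.04 -0.12 -0.03] g 60.3 q [-0.83  0.29  1.9   0.    0.95 -0.73]
  off [ 10.1  -62.24   5.22] rot [ -0.   -0.  -92.7]
```

Emit:
drive_tool --plan '[{"offset": [10,-62,4],"delta_rot": [0,0,-92],"jaw": 6},{"offset": [10,-62,4],"delta_rot": [0,0,-92],"jaw": 6},{"offset": [10,-62,4],"delta_rot": [0,0,-92],"jaw": 6},{"offset": [10,-62,4],"delta_rot": [0,0,-92],"jaw": 6},{"offset": [10,-62,4],"delta_rot": [0,0,-92],"jaw": 6},{"offset": [10,-62,4],"delta_rot": [0,0,-92],"jaw": 6},{"offset": [10,-62,4],"delta_rot": [0,0,-92],"jaw": 6},{"offset": [10,-62,4],"delta_rot": [0,0,-92],"jaw": 6}]'

```text
time: 1.43
position: [0.4532, 0.0869, 0.1908]
tool_rot: [0.9, 0.436, -0.0, -0.0]
ft_force: [0.9, -0.5, -0.5]
grip_width: 0.0601
```

```bash
python3 - <<'E'
from h import *
st();go(.5285,.375,.16,87)
cap('top','t1',(80,140,280,260),4)
E
```

```text
t 1.43 p [453.2  86.9 190.8] head 51.6 tilt [-0. -0.] bedxy [-71.8 142.5] F [ 0.9 -0.5 -0.5] M [ 0.08 -0.11  0.01] g 60.1 q [-0.05  0.36  1.87 -0.    0.92 -0.95]
  off [ 27.27 -11.97   3.07] rot [ -0.    0.  -35.4]
```

View pics/t1.png

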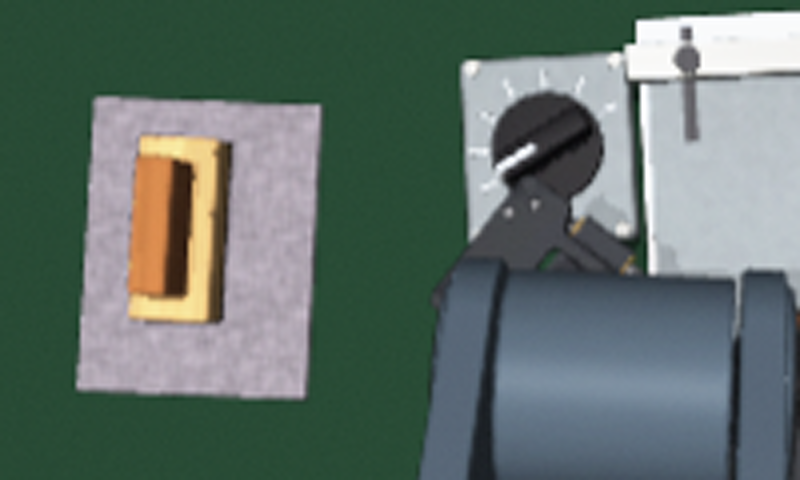

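The scraper is still standing on the mat, rib centred near crop (160,225). Next is the hover above it.

Emit:
drive_tool --plan '[{"offset": [27.3,-12,3],"delta_rot": [0,0,-35.4],"jaw": 6},{"offset": [27.3,-12,3],"delta_rot": [0,0,-35.4],"jaw": 6},{"offset": [27.3,-12,3],"delta_rot": [0,0,-35.4],"jaw": 6},{"offset": [27.3,-12,3],"delta_rot": [0,0,-35.4],"jaw": 6},{"offset": [27.3,-12,3],"delta_rot": [0,0,-35.4],"jaw": 6},{"offset": [27.3,-12,3],"delta_rot": [0,0,-35.4],"jaw": 6},{"offset": [27.3,-12,3],"delta_rot": [0,0,-35.4],"jaw": 6},{"offset": [27.3,-12,3],"delta_rot": [0,0,-35.4],"jaw": 6}]'

```text
time: 2.15
position: [0.5316, 0.3786, 0.16]
tool_rot: [0.726, 0.687, 0.002, -0.001]
ft_force: [0.3, 0.3, -0.5]
grip_width: 0.06
```

```bash
python3 - <<'E'
from h import *
st();go(.5285,.375,.044,87)
cap('top','t2',(80,140,280,260),4)
cap('side','s2',(170,230,330,350),5)
E
```

```text
t 2.15 p [531.6 378.6 160. ] head 86.9 tilt [0.002 0.004] bedxy [ 17.  431.3] F [ 0.3  0.3 -0.5] M [ 0.1  -0.17  0.02] g 60.0 q [ 0.45  0.63  1.42  0.    1.08 -1.07]
  off [-0.42 -0.32 11.6 ] rot [ 0.1 -0.2 -0.1]
```

View pics/t2.png

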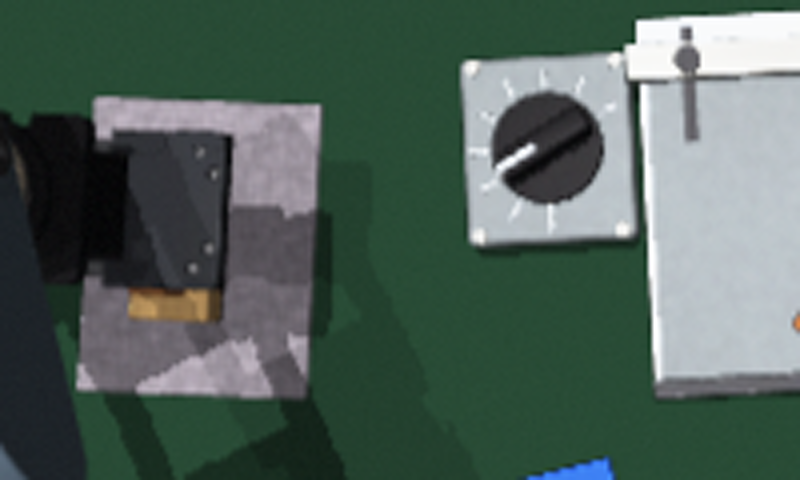

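View pics/s2.png

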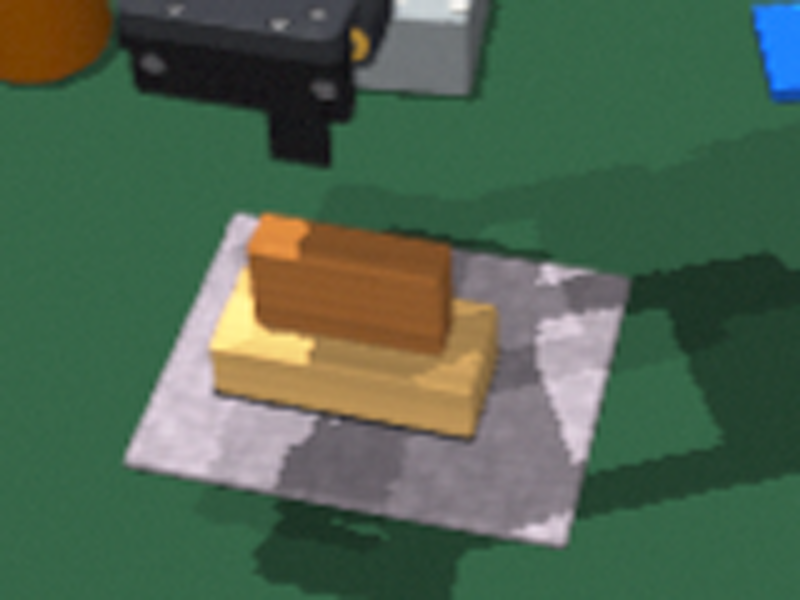

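Emit:
drive_tool --plan '[{"offset": [-0.4,-0.3,4],"delta_rot": [0,0,0],"jaw": 6},{"offset": [-0.4,-0.3,7],"delta_rot": [0,0,0],"jaw": 6},{"offset": [-0.4,-0.3,9.5],"delta_rot": [0,0,0],"jaw": 6},{"offset": [-0.4,-0.3,10.5],"delta_rot": [0,0,0],"jaw": 6},{"offset": [-0.4,-0.3,11.2],"delta_rot": [0,0,0],"jaw": 6},{"offset": [-0.4,-0.3,11.4],"delta_rot": [0,0,0],"jaw": 6},{"offset": [-0.4,-0.3,11.4],"delta_rot": [0,0,0],"jaw": 6},{"offset": [-0.4,-0.3,11.4],"delta_rot": [0,0,0],"jaw": 6}]'

```text
time: 2.92
position: [0.5284, 0.3691, 0.0486]
tool_rot: [0.727, 0.686, 0.001, 0.0]
ft_force: [0.8, -0.0, 0.2]
grip_width: 0.06
```

```bash
python3 - <<'E'
from h import *
st();go(.5285,.375,.044,87)
cap('side','s3',(170,230,330,350),5)
E
```

```text
t 2.92 p [528.4 369.1  48.6] head 86.7 tilt [0.003 0.001] bedxy [ 13.5 421.9] F [ 0.8 -0.   0.2] M [ 0.15 -0.11  0.03] g 60.0 q [ 0.44  0.77  1.51 -0.    0.86 -1.08]
  off [ 0.59 -0.02  0.46] rot [ 0.1 -0.1 -0.3]
```

View pics/s3.png

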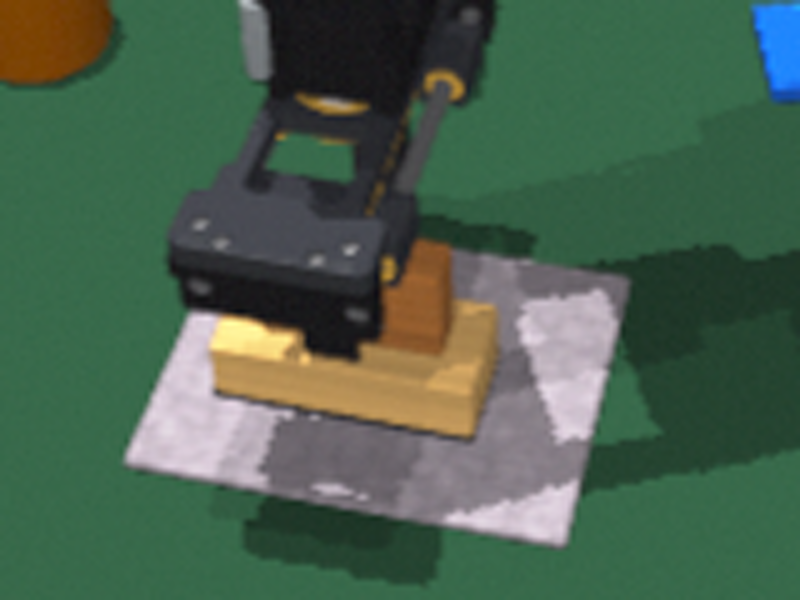

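Emit:
drive_tool --plan '[{"offset": [0.5,0,0.4],"delta_rot": [0,0,0],"jaw": 6},{"offset": [0.5,0,0.4],"delta_rot": [0,0,0],"jaw": 6},{"offset": [0.5,0,0.4],"delta_rot": [0,0,0],"jaw": 1.5},{"offset": [0.5,0,0.4],"delta_rot": [0,0,0],"jaw": 1.5},{"offset": [0.5,0,0.4],"delta_rot": [0,0,0],"jaw": 1.5},{"offset": [0.5,0,0.4],"delta_rot": [0,0,0],"jaw": 1.5},{"offset": [0.5,0,0.4],"delta_rot": [0,0,0],"jaw": 1.5},{"offset": [0.5,0,0.4],"delta_rot": [0,0,0],"jaw": 1.5}]' --squeeze 45

```text
time: 3.63
position: [0.5275, 0.374, 0.043]
tool_rot: [0.727, 0.686, 0.0, -0.0]
ft_force: [0.8, 0.5, -0.2]
grip_width: 0.0281
```

```bash
python3 - <<'E'
from h import *
st();go(.5285,.375,.134,87)
E
```

```text
t 3.63 p [527.5 374.   43. ] head 86.7 tilt [0. 0.] bedxy [ 12.8 426.8] F [ 0.8  0.5 -0.2] M [ 0.18 -0.15 -0.02] g 28.1 q [ 0.44  0.78  1.5   0.    0.86 -1.07]
  off [ 0.11  0.09 -9.1 ] rot [ 0.  -0.  -0.3]
```

Emit:
drive_tool --plan '[{"offset": [0,0,0],"delta_rot": [0,0,0],"jaw": 1.5},{"offset": [0,0,0],"delta_rot": [0,0,0],"jaw": 1.5},{"offset": [0,0,0],"delta_rot": [0,0,0],"jaw": 1.5},{"offset": [0,0,0],"delta_rot": [0,0,0],"jaw": 1.5},{"offset": [0,0,0],"delta_rot": [0,0,0],"jaw": 1.5},{"offset": [0,0,-1],"delta_rot": [0,0,0],"jaw": 1.5},{"offset": [0,0,-1],"delta_rot": [0,0,0],"jaw": 1.5},{"offset": [0,0,-1],"delta_rot": [0,0,0],"jaw": 1.5}]'

```text
time: 4.3
position: [0.5277, 0.3738, 0.0536]
tool_rot: [0.727, 0.686, 0.0, 0.0]
ft_force: [0.1, 0.1, -2.5]
grip_width: 0.0213
```

```bash
python3 - <<'E'
from h import *
st()
cap('side','s4',(170,230,330,350),5)
E
```

```text
t 4.30 p [527.7 373.8  53.6] head 86.7 tilt [0.001 0.   ] bedxy [ 13.  426.7] F [ 0.1  0.1 -2.5] M [ 0.13 -0.12  0.04] g 21.3 q [ 0.44  0.77  1.5  -0.    0.88 -1.07]
```

View pics/s4.png

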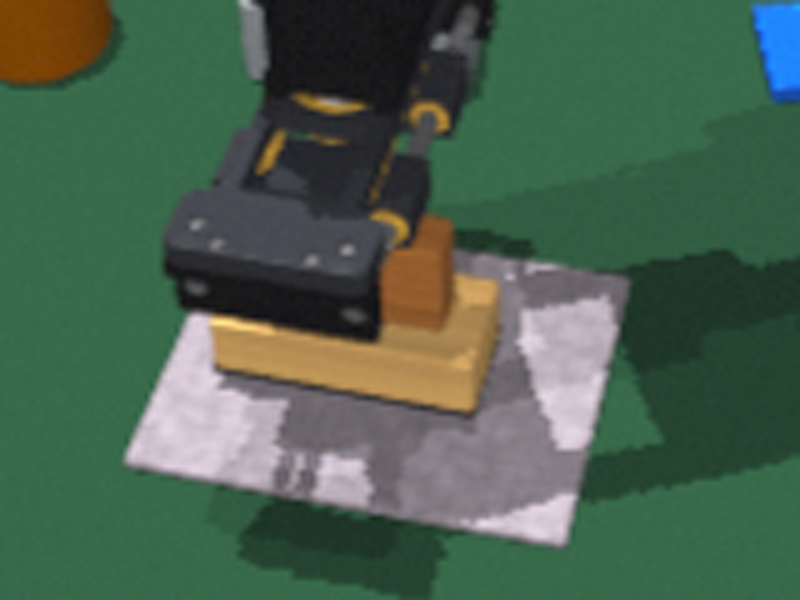

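```bash
python3 - <<'E'
from h import *
st();go(*bed(-.032,.102),.17,92)
E
```

```text
t 4.35 p [527.5 373.7  53.2] head 86.7 tilt [ 0. -0.] bedxy [ 12.7 426.6] F [-0.  -0.7 -2.6] M [ 0.1  -0.14  0.04] g 22.1 q [ 0.44  0.77  1.5  -0.    0.88 -1.07]
  off [-32.73  -1.42 -11.67] rot [ 0.   0.  -5.3]
```

Emit:
drive_tool --plan '[{"offset": [0,0,-4],"delta_rot": [0,0,0],"jaw": 1.5},{"offset": [0,0,-8],"delta_rot": [0,0,0],"jaw": 1.5},{"offset": [-3,0,-11],"delta_rot": [0,0,-1],"jaw": 1.5},{"offset": [-7,-0.3,-11.7],"delta_rot": [0,0,-2],"jaw": 1.5},{"offset": [-11,-0.5,-11.7],"delta_rot": [0,0,-3],"jaw": 1.5},{"offset": [-15,-0.7,-11.7],"delta_rot": [0,0,-4],"jaw": 1.5},{"offset": [-19,-0.9,-11.7],"delta_rot": [0,0,-5],"jaw": 1.5},{"offset": [-23,-1.2,-11.7],"delta_rot": [0,0,-5.3],"jaw": 1.5}]'

```text
time: 5.02
position: [0.5015, 0.1433, 0.1702]
tool_rot: [0.694, 0.72, -0.0, 0.0]
ft_force: [0.1, -0.8, -2.6]
grip_width: 0.0215
```

```bash
python3 - <<'E'
from h import *
st();go(*bed(-.032,.102),.17,92)
E
```

```text
t 5.02 p [501.5 143.3 170.2] head 92.1 tilt [ 0. -0.] bedxy [-21.5 197.2] F [ 0.1 -0.8 -2.6] M [ 0.07 -0.17 -0.01] g 21.5 q [ 0.06  0.46  1.74 -0.    0.93 -1.54]
  off [-9.52 -1.05  0.02] rot [0.  0.  0.1]
```

Emit:
drive_tool --plan '[{"offset": [-4,-0.5,0],"delta_rot": [0,0,0],"jaw": 1.5},{"offset": [-8,-1,0],"delta_rot": [0,0,0],"jaw": 1.5},{"offset": [-9.5,-1,1],"delta_rot": [0,0,0],"jaw": 1.5},{"offset": [-9.5,-1,4],"delta_rot": [0,0,0],"jaw": 1.5},{"offset": [-9.5,-1,6.5],"delta_rot": [0,0,0],"jaw": 1.5},{"offset": [-9.5,-1,7],"delta_rot": [0,0,0],"jaw": 1.5},{"offset": [-9.5,-1,7],"delta_rot": [0,0,0],"jaw": 1.5},{"offset": [-9.5,-1,7],"delta_rot": [0,0,0],"jaw": 1.5}]'

```text
time: 5.68
position: [0.4957, 0.0499, 0.1003]
tool_rot: [0.695, 0.719, -0.0, -0.0]
ft_force: [0.1, -0.2, -1.5]
grip_width: 0.022
```

```bash
python3 - <<'E'
from h import *
st();go(*bed(-.032,.102),.078,92)
cap('side','s5',(200,120,340,225),5)
E
```

```text
t 5.68 p [495.7  49.9 100.3] head 92.0 tilt [-0. -0.] bedxy [-30.6 104. ] F [ 0.1 -0.2 -1.5] M [ 0.1  -0.15  0.02] g 22.0 q [-0.12  0.56  1.86 -0.    0.73 -1.73]
  off [-0.2  -0.14  2.23] rot [-0.  0.  0.]
```

View pics/s5.png

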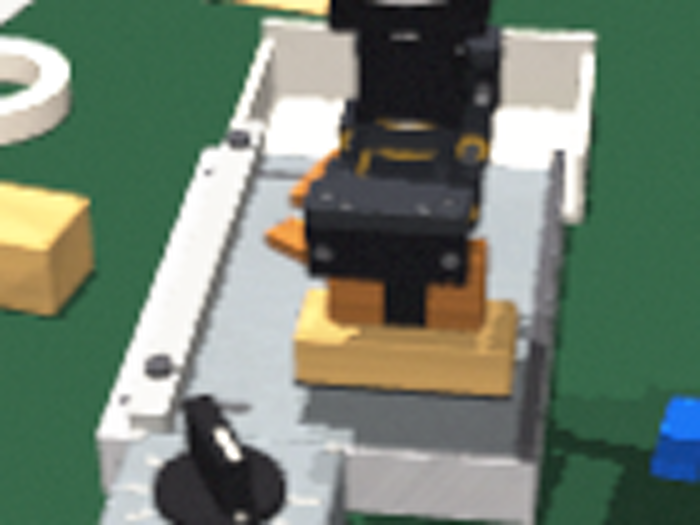

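Emit:
drive_tool --plan '[{"offset": [0,0,1],"delta_rot": [0,0,0],"jaw": 1.5},{"offset": [0,0,1.8],"delta_rot": [0,0,0],"jaw": 1.5},{"offset": [0,0,2.15],"delta_rot": [0,0,0],"jaw": 1.5},{"offset": [0,0,2.15],"delta_rot": [0,0,0],"jaw": 1.5},{"offset": [0,0,2.15],"delta_rot": [0,0,0],"jaw": 1.5},{"offset": [-1,0,2.15],"delta_rot": [0,0,0],"jaw": 1.5},{"offset": [-2,0,2.15],"delta_rot": [0,0,0],"jaw": 1.5},{"offset": [-2.5,0,2.15],"delta_rot": [0,0,0],"jaw": 1.5}]'

```text
time: 6.4
position: [0.497, 0.0232, 0.0788]
tool_rot: [0.695, 0.719, 0.0, 0.001]
ft_force: [0.4, 0.2, -3.0]
grip_width: 0.0216
```

```bash
python3 - <<'E'
from h import *
st();go(*bed(-.032,-.155),.078,92)
E
```

```text
t 6.40 p [497.   23.2  78.8] head 91.9 tilt [ 0.001 -0.001] bedxy [-30.3  77.3] F [ 0.4  0.2 -3. ] M [ 0.13 -0.12 -0.02] g 21.6 q [-0.18  0.59  1.87 -0.    0.67 -1.78]
  off [-23.23  -0.13   0.09] rot [ 0.1  0.  -0.1]
```

Emit:
drive_tool --plan '[{"offset": [-1.5,0,0],"delta_rot": [0,0,0],"jaw": 1.5},{"offset": [-3,0,0],"delta_rot": [0,0,0],"jaw": 1.5},{"offset": [-4.5,0,0],"delta_rot": [0,0,0],"jaw": 1.5},{"offset": [-6,0,0],"delta_rot": [0,0,0],"jaw": 1.5},{"offset": [-7.5,0,0],"delta_rot": [0,0,0],"jaw": 1.5},{"offset": [-9,0,0],"delta_rot": [0,0,0],"jaw": 1.5},{"offset": [-10.5,0,0],"delta_rot": [0,0,0],"jaw": 1.5},{"offset": [-12,0,0],"delta_rot": [0,0,0],"jaw": 1.5}]'

```text
time: 7.07
position: [0.5004, -0.0969, 0.0787]
tool_rot: [0.695, 0.719, 0.0, 0.0]
ft_force: [0.9, 1.2, -1.8]
grip_width: 0.0215
```

```bash
python3 - <<'E'
from h import *
st();go(*bed(-.032,-.155),.078,92)
cap('side','s6',(200,100,340,225),5)
E
```

```text
t 7.07 p [500.4 -96.9  78.7] head 91.9 tilt [ 0. -0.] bedxy [-31.1 -42.8] F [ 0.9  1.2 -1.8] M [ 0.11 -0.16  0.05] g 21.5 q [-0.41  0.6   1.84  0.    0.69 -2.01]
  off [-11.22  -0.06   0.07] rot [ 0.   0.  -0.1]
```

View pics/s6.png

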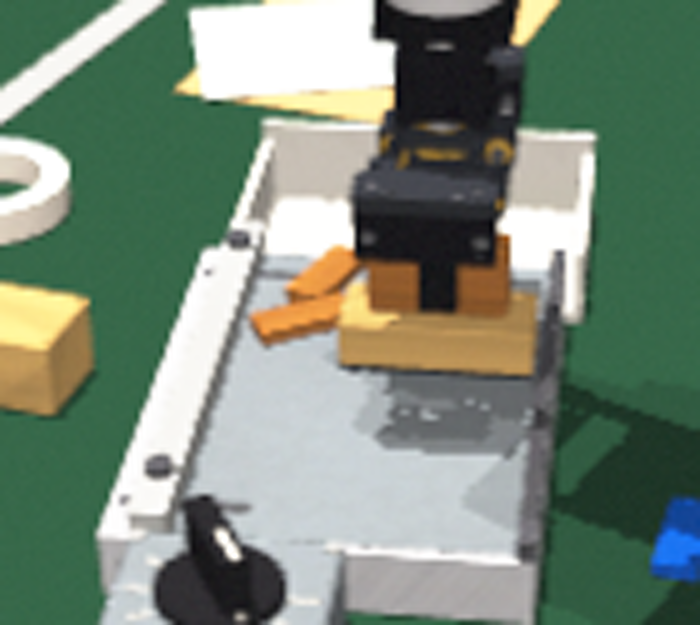

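Emit:
drive_tool --plan '[{"offset": [-1.5,0,0],"delta_rot": [0,0,0],"jaw": 1.5},{"offset": [-3,0,0],"delta_rot": [0,0,0],"jaw": 1.5},{"offset": [-4.5,0,0],"delta_rot": [0,0,0],"jaw": 1.5},{"offset": [-6,0,0],"delta_rot": [0,0,0],"jaw": 1.5},{"offset": [-7.5,0,0],"delta_rot": [0,0,0],"jaw": 1.5},{"offset": [-9,0,0],"delta_rot": [0,0,0],"jaw": 1.5},{"offset": [-10.5,0,0],"delta_rot": [0,0,0],"jaw": 1.5},{"offset": [-12,0,0],"delta_rot": [0,0,0],"jaw": 1.5}]'

```text
time: 7.78
position: [0.5046, -0.2166, 0.0785]
tool_rot: [0.695, 0.719, 0.0, 0.0]
ft_force: [-0.1, 0.1, -2.1]
grip_width: 0.0218
```

```bash
python3 - <<'E'
from h import *
st()
cap('side','s7',(200,100,340,225),5)
cap('top','t7',(190,130,440,245),3.2)
E
```

```text
t 7.78 p [ 504.6 -216.6   78.5] head 92.0 tilt [0. 0.] bedxy [ -31.2 -162.5] F [-0.1  0.1 -2.1] M [ 0.17 -0.06  0.01] g 21.8 q [-0.61  0.64  1.74  0.    0.76 -2.21]
```

View pics/s7.png

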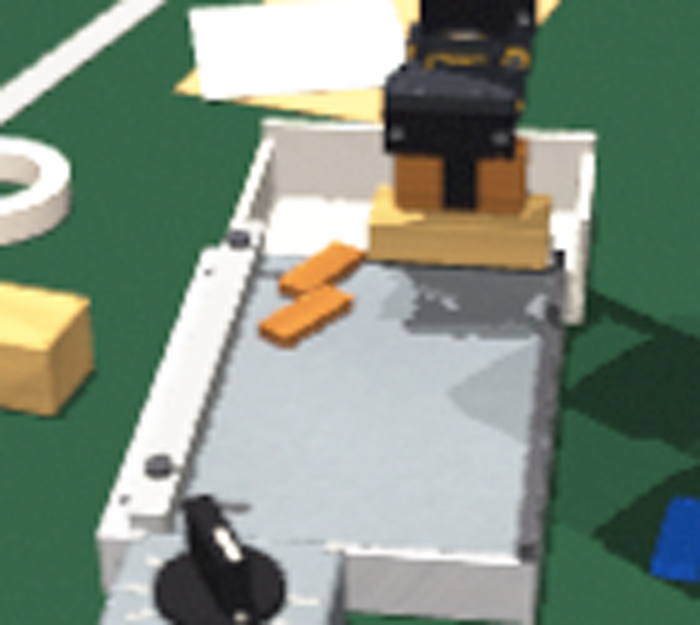

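View pics/t7.png

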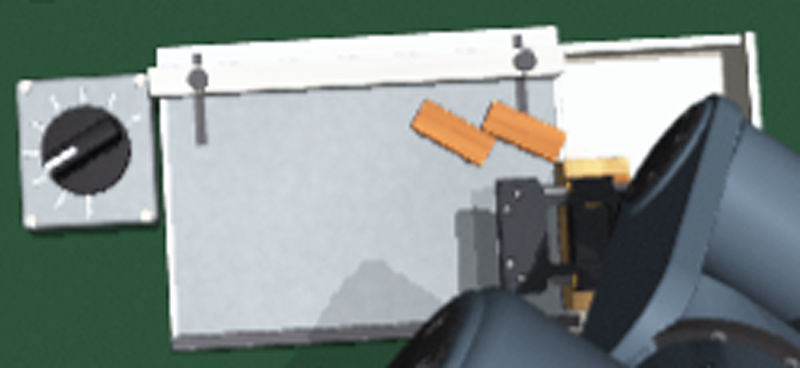

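```bash
python3 - <<'E'
from h import *
go(*bed(.027,.025),.12,92)
E
```

```text
off [18.97  5.65 -4.16] rot [ 0.1  0.1 -0.2]
```

Emit:
drive_tool --plan '[{"offset": [0,0,-3],"delta_rot": [0,0,0],"jaw": 1.5},{"offset": [2,0.5,-4.2],"delta_rot": [0,0,0],"jaw": 1.5},{"offset": [5,1.5,-4.2],"delta_rot": [0,0,0],"jaw": 1.5},{"offset": [9,2.8,-4.2],"delta_rot": [0,0,0],"jaw": 1.5},{"offset": [13,4,-4.2],"delta_rot": [0,0,0],"jaw": 1.5},{"offset": [17,5.1,-4.2],"delta_rot": [0,0,0],"jaw": 1.5},{"offset": [19,5.7,-4.2],"delta_rot": [0,0,0],"jaw": 1.5},{"offset": [19,5.7,-4.2],"delta_rot": [0,0,0],"jaw": 1.5}]'

```text
time: 8.55
position: [0.5548, -0.0179, 0.1204]
tool_rot: [0.693, 0.721, 0.001, -0.001]
ft_force: [0.3, -0.0, -1.9]
grip_width: 0.022
```

```bash
python3 - <<'E'
from h import *
st();go(*bed(.027,.025),.078,92)
E
```

```text
t 8.55 p [554.8 -17.9 120.4] head 92.3 tilt [-0.001  0.002] bedxy [26.1 34.2] F [ 0.3 -0.  -1.9] M [ 0.07 -0.15  0.01] g 22.0 q [-0.23  0.58  1.7   0.    0.86 -1.85]
  off [-0.93  0.09  4.24] rot [-0.  -0.1  0.3]
```

Emit:
drive_tool --plan '[{"offset": [-0.3,0.1,2],"delta_rot": [0,0,0.2],"jaw": 1.5},{"offset": [-0.3,0.1,3.6],"delta_rot": [0,0,0.2],"jaw": 1.5},{"offset": [-0.3,0.1,4.15],"delta_rot": [0,0,0.2],"jaw": 1.5},{"offset": [-0.3,0.1,4.15],"delta_rot": [0,0,0.2],"jaw": 1.5},{"offset": [-1.5,0.1,4.15],"delta_rot": [0,0,0.2],"jaw": 1.5},{"offset": [-3,0.1,4.15],"delta_rot": [0,0,0.2],"jaw": 1.5},{"offset": [-4.5,0.1,4.15],"delta_rot": [0,0,0.2],"jaw": 1.5},{"offset": [-6,0.1,4.15],"delta_rot": [0,0,0.2],"jaw": 1.5}]'

```text
time: 9.22
position: [0.5586, -0.0851, 0.0798]
tool_rot: [0.696, 0.718, 0.0, 0.001]
ft_force: [-0.4, 0.6, -2.4]
grip_width: 0.0212
```

```bash
python3 - <<'E'
from h import *
st();go(*bed(.027,-.165),.078,92)
E
```

```text
t 9.22 p [558.6 -85.1  79.8] head 91.8 tilt [ 0.001 -0.001] bedxy [ 27.4 -33.1] F [-0.4  0.6 -2.4] M [ 0.08 -0.06  0.01] g 21.2 q [-0.35  0.65  1.7  -0.    0.79 -1.95]
  off [-13.19   0.02   0.19] rot [ 0.1  0.  -0.2]
```

Emit:
drive_tool --plan '[{"offset": [-1.5,0,0.1],"delta_rot": [0,0,0],"jaw": 1.5},{"offset": [-3,0,0.1],"delta_rot": [0,0,0],"jaw": 1.5},{"offset": [-4.5,0,0.1],"delta_rot": [0,0,0],"jaw": 1.5},{"offset": [-6,0,0.1],"delta_rot": [0,0,0],"jaw": 1.5},{"offset": [-7.5,0,0.1],"delta_rot": [0,0,0],"jaw": 1.5},{"offset": [-9,0,0.1],"delta_rot": [0,0,0],"jaw": 1.5},{"offset": [-10.5,0,0.1],"delta_rot": [0,0,0],"jaw": 1.5},{"offset": [-12,0,0.1],"delta_rot": [0,0,0],"jaw": 1.5}]'

```text
time: 9.88
position: [0.5618, -0.2047, 0.078]
tool_rot: [0.696, 0.718, -0.0, -0.0]
ft_force: [-0.8, 0.3, -2.2]
grip_width: 0.0218
```

Emit:
drive_tool --plan '[{"offset": [-1,0,0],"delta_rot": [0,0,0],"jaw": 1.5},{"offset": [-1.5,0,0],"delta_rot": [0,0,0],"jaw": 1.5},{"offset": [-1.5,0,-2],"delta_rot": [0,0,0],"jaw": 1.5},{"offset": [0,0,-5],"delta_rot": [0,0,0],"jaw": 1.5},{"offset": [4,0,-5.5],"delta_rot": [0,0,0],"jaw": 1.5},{"offset": [8,0,-5.5],"delta_rot": [0,0,0],"jaw": 1.5},{"offset": [12,0,-5.5],"delta_rot": [0,0,0],"jaw": 1.5},{"offset": [16,0,-5.5],"delta_rot": [0,0,0],"jaw": 1.5}]'

```text
time: 10.55
position: [0.5564, -0.0414, 0.1334]
tool_rot: [0.696, 0.718, 0.0, -0.0]
ft_force: [0.3, -0.1, -2.1]
grip_width: 0.0218
```

```bash
python3 - <<'E'
from h import *
st()
cap('side','s8',(200,100,340,225),5)
cap('top','t8',(190,130,440,245),3.2)
E
```

```text
t 10.55 p [556.4 -41.4 133.4] head 91.7 tilt [0. 0.] bedxy [26.8 10.6] F [ 0.3 -0.1 -2.1] M [ 0.13 -0.24 -0.  ] g 21.8 q [-0.27  0.56  1.69  0.    0.9  -1.88]
```

View pics/s8.png

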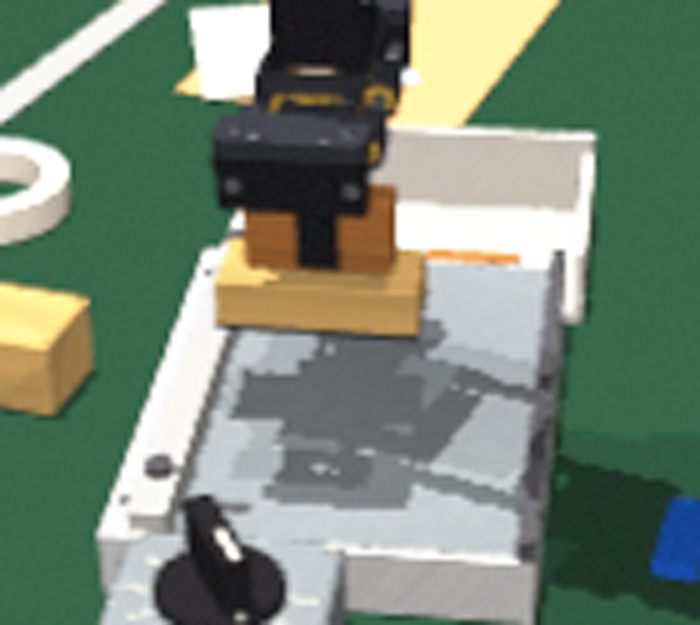

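View pics/t8.png

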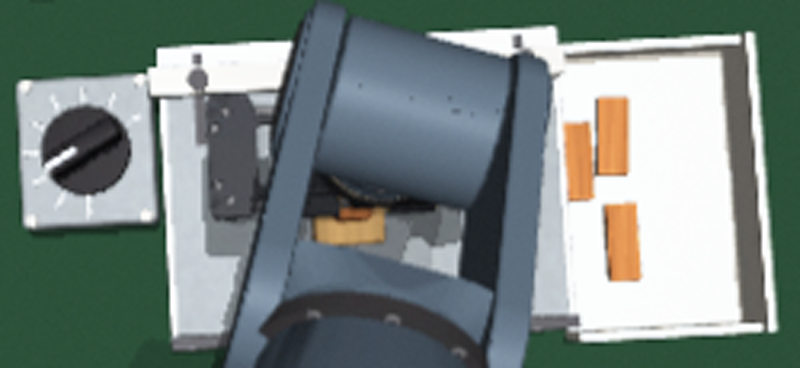

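```bash
python3 - <<'E'
from h import *
go(.5185,.369,.17,87)
E
```

```text
off [40.68 -2.07 -3.56] rot [-0.2 -0.2  5.2]
```

Emit:
drive_tool --plan '[{"offset": [1,0,-3],"delta_rot": [0,0,0],"jaw": 1.5},{"offset": [4,0,-4],"delta_rot": [0,0,0],"jaw": 1.5},{"offset": [8,0,-4],"delta_rot": [0,0,0],"jaw": 1.5},{"offset": [12,-0.5,-4],"delta_rot": [0,0,1],"jaw": 1.5},{"offset": [16,-0.8,-4],"delta_rot": [0,0,2],"jaw": 1.5},{"offset": [20,-1,-4],"delta_rot": [0,0,3],"jaw": 1.5},{"offset": [24,-1.2,-4],"delta_rot": [0,0,4],"jaw": 1.5},{"offset": [28,-1.5,-4],"delta_rot": [0,0,5],"jaw": 1.5}]'

```text
time: 11.32
position: [0.5329, 0.2377, 0.173]
tool_rot: [0.727, 0.687, -0.0, 0.0]
ft_force: [1.6, 0.2, -2.4]
grip_width: 0.0217
```

```bash
python3 - <<'E'
from h import *
st();go(.5185,.369,.12,87)
cap('top','t9',(190,130,440,245),3.2)
E
```

```text
t 11.32 p [532.9 237.7 173. ] head 86.7 tilt [-0. -0.] bedxy [ 13.3 290.5] F [ 1.6  0.2 -2.4] M [ 0.05 -0.17 -0.03] g 21.7 q [ 0.23  0.53  1.59 -0.    1.02 -1.29]
  off [13.02 -2.18  5.3 ] rot [-0.   0.  -0.3]
```

View pics/t9.png

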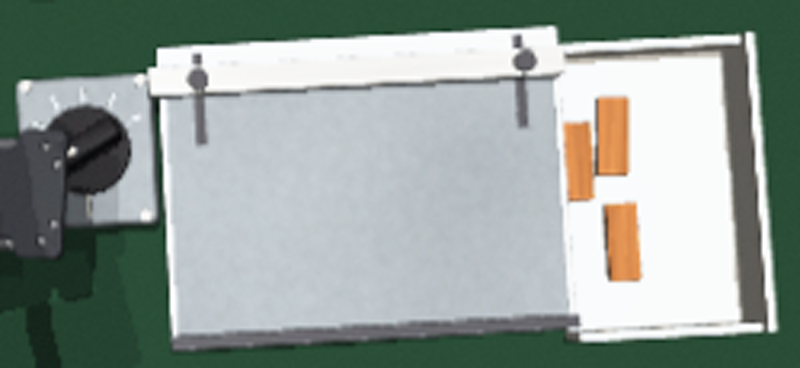

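The bed is clear, and all three chips lie in the tray at crop (578,160), (613,135) and (622,242). Next I'll set the scraper down.

Emit:
drive_tool --plan '[{"offset": [4,-0.5,0],"delta_rot": [0,0,0],"jaw": 1.5},{"offset": [8,-1,0],"delta_rot": [0,0,0],"jaw": 1.5},{"offset": [12,-2.2,2],"delta_rot": [0,0,-0.3],"jaw": 1.5},{"offset": [13,-2.2,4],"delta_rot": [0,0,-0.3],"jaw": 1.5},{"offset": [13,-2.2,6],"delta_rot": [0,0,-0.3],"jaw": 1.5},{"offset": [13,-2.2,8],"delta_rot": [0,0,-0.3],"jaw": 1.5},{"offset": [13,-2.2,9],"delta_rot": [0,0,-0.3],"jaw": 1.5},{"offset": [13,-2.2,9],"delta_rot": [0,0,-0.3],"jaw": 1.5}]'

```text
time: 12.03
position: [0.5166, 0.3659, 0.0801]
tool_rot: [0.725, 0.689, -0.003, -0.001]
ft_force: [-0.5, -0.2, -2.1]
grip_width: 0.0214
```

```bash
python3 - <<'E'
from h import *
st();go(.5185,.369,.0435,87)
cap('side','s10',(170,200,330,350),4)
E
```

```text
t 12.03 p [516.6 365.9  80.1] head 87.1 tilt [-0.006 -0.003] bedxy [  1.6 419.1] F [-0.5 -0.2 -2.1] M [ 0.05 -0.07 -0.01] g 21.4 q [ 0.44  0.72  1.52 -0.    0.91 -1.08]
  off [0.33 0.19 3.66] rot [-0.3  0.2  0.1]
```

View pics/s10.png

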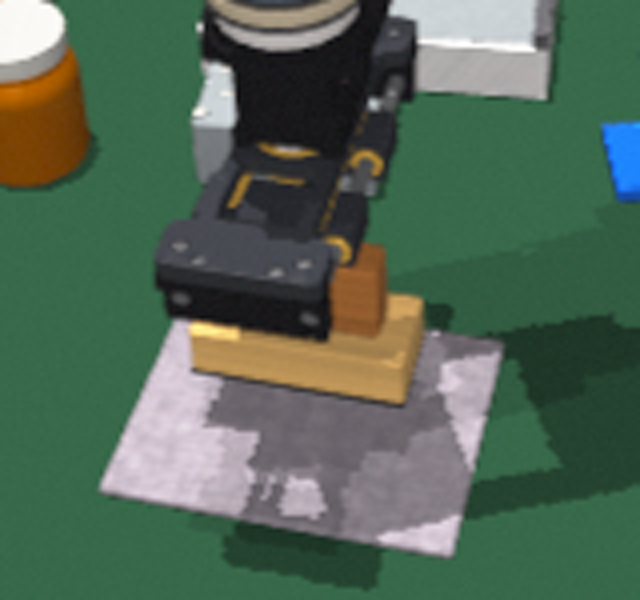

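Emit:
drive_tool --plan '[{"offset": [0.2,0.15,1],"delta_rot": [0,0,0],"jaw": 1.5},{"offset": [0.2,0.15,2],"delta_rot": [0,0,0],"jaw": 1.5},{"offset": [0.2,0.15,2.8],"delta_rot": [0,0,0],"jaw": 1.5},{"offset": [0.2,0.15,3],"delta_rot": [0,0,0],"jaw": 1.5},{"offset": [0.2,0.15,3],"delta_rot": [0,0,0],"jaw": 1.5},{"offset": [0.2,0.15,3],"delta_rot": [0,0,0],"jaw": 1.5},{"offset": [0.2,0.15,3],"delta_rot": [0,0,0],"jaw": 1.5},{"offset": [0.2,0.15,3],"delta_rot": [0,0,0],"jaw": 1.5}]'

```text
time: 12.75
position: [0.5205, 0.3693, 0.0536]
tool_rot: [0.725, 0.689, 0.001, 0.0]
ft_force: [-0.0, -0.5, -2.8]
grip_width: 0.0215
```

```bash
python3 - <<'E'
from h import *
st();go(.5185,.369,.0435,87)
E
```

```text
t 12.75 p [520.5 369.3  53.6] head 87.1 tilt [0.001 0.   ] bedxy [  5.6 422.4] F [-0.  -0.5 -2.8] M [ 0.09 -0.07 -0.  ] g 21.5 q [ 0.44  0.76  1.52  0.    0.86 -1.08]
  off [-0.04 -0.2   1.01] rot [ 0.1 -0.   0.1]
```

Emit:
drive_tool --plan '[{"offset": [0,-0.2,0.5],"delta_rot": [0,0,0],"jaw": 1.5},{"offset": [0,-0.2,0.8],"delta_rot": [0,0,0],"jaw": 1.5},{"offset": [0,-0.2,0.95],"delta_rot": [0,0,0],"jaw": 1.5},{"offset": [0,-0.2,1.0],"delta_rot": [0,0,0],"jaw": 1.5},{"offset": [0,-0.2,1.0],"delta_rot": [0,0,0],"jaw": 1.5},{"offset": [0,-0.2,1.0],"delta_rot": [0,0,0],"jaw": 1.5},{"offset": [0,-0.2,1.0],"delta_rot": [0,0,0],"jaw": 1.5},{"offset": [0,-0.2,1.0],"delta_rot": [0,0,0],"jaw": 1.5}]'

```text
time: 13.42
position: [0.518, 0.3693, 0.043]
tool_rot: [0.725, 0.689, -0.0, -0.0]
ft_force: [-0.8, 0.1, -0.7]
grip_width: 0.0216
```

```bash
python3 - <<'E'
from h import *
st();go(.5185,.369,.0435,87)
E
```

```text
t 13.42 p [518.  369.3  43. ] head 87.1 tilt [-0.  0.] bedxy [  3.2 422.4] F [-0.8  0.1 -0.7] M [0.08 0.14 0.06] g 21.6 q [ 0.44  0.77  1.53  0.    0.84 -1.08]
  off [-0.02  0.05 -0.05] rot [-0.   0.   0.1]
```

On the mat: the force dropped from about -2.5 to -0.7 N. Now I'll release and lift straight up.

Emit:
drive_tool --plan '[{"offset": [0,0,0],"delta_rot": [0,0,0],"jaw": 6},{"offset": [0,0,0],"delta_rot": [0,0,0],"jaw": 6},{"offset": [0,0,0],"delta_rot": [0,0,0],"jaw": 6},{"offset": [0,0,0],"delta_rot": [0,0,0],"jaw": 6},{"offset": [0,0,0],"delta_rot": [0,0,0],"jaw": 6},{"offset": [0,0,-3],"delta_rot": [0,0,0],"jaw": 6},{"offset": [0,0,-7],"delta_rot": [0,0,0],"jaw": 6},{"offset": [0,0,-11],"delta_rot": [0,0,0],"jaw": 6}]'

```text
time: 14.08
position: [0.5172, 0.3687, 0.1529]
tool_rot: [0.725, 0.689, -0.002, -0.001]
ft_force: [1.1, -0.1, 0.1]
grip_width: 0.0584
```

```bash
python3 - <<'E'
from h import *
st();go(.573,.152,.16,32)
cap('side','s11',(170,200,330,350),4)
E
```

```text
t 14.08 p [517.2 368.7 152.9] head 87.1 tilt [-0.003 -0.002] bedxy [  2.3 421.9] F [ 1.1 -0.1  0.1] M [ 0.14 -0.17 -0.06] g 58.4 q [ 0.44  0.62  1.47  0.    1.06 -1.08]
  off [-21.36   6.68  -0.7 ] rot [-0.1  0.2 55.1]
```

View pics/s11.png

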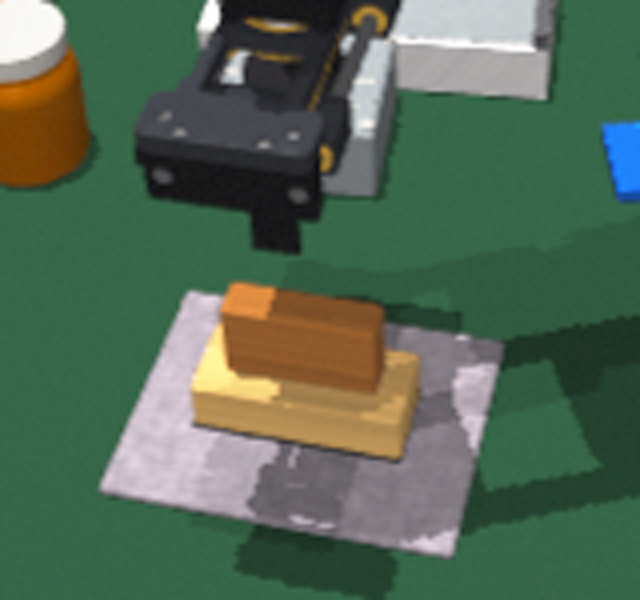

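Emit:
drive_tool --plan '[{"offset": [-3,1,-1.5],"delta_rot": [0,0,7],"jaw": 5},{"offset": [-7,2.2,-1.5],"delta_rot": [0,0,14],"jaw": 5},{"offset": [-11,3.4,-1.5],"delta_rot": [0,0,21],"jaw": 5},{"offset": [-15,4.7,-1.5],"delta_rot": [0,0,28],"jaw": 5},{"offset": [-18,5.6,-1.5],"delta_rot": [0,0,35],"jaw": 5},{"offset": [-21,6.6,-1.5],"delta_rot": [0,0,42],"jaw": 5},{"offset": [-21.4,6.7,-1.5],"delta_rot": [0,0,49],"jaw": 5},{"offset": [-21.4,6.7,-1.5],"delta_rot": [0,0,55],"jaw": 5}]'

```text
time: 14.8
position: [0.5752, 0.1493, 0.1681]
tool_rot: [0.962, 0.272, 0.0, 0.0]
ft_force: [-0.1, -0.3, 0.3]
grip_width: 0.0502
```

```bash
python3 - <<'E'
from h import *
st();go(.573,.152,.16,32)
cap('top','t12',(80,140,280,260),4)
E
```

```text
t 14.80 p [575.2 149.3 168.1] head 31.5 tilt [ 0.001 -0.   ] bedxy [ 52.4 200.5] F [-0.1 -0.3  0.3] M [-0.03 -0.13 -0.04] g 50.2 q [ 0.07  0.55  1.57 -0.    1.02 -0.48]
  off [-0.05 -0.35  0.81] rot [ 0.  -0.  -0.5]
```

View pics/t12.png

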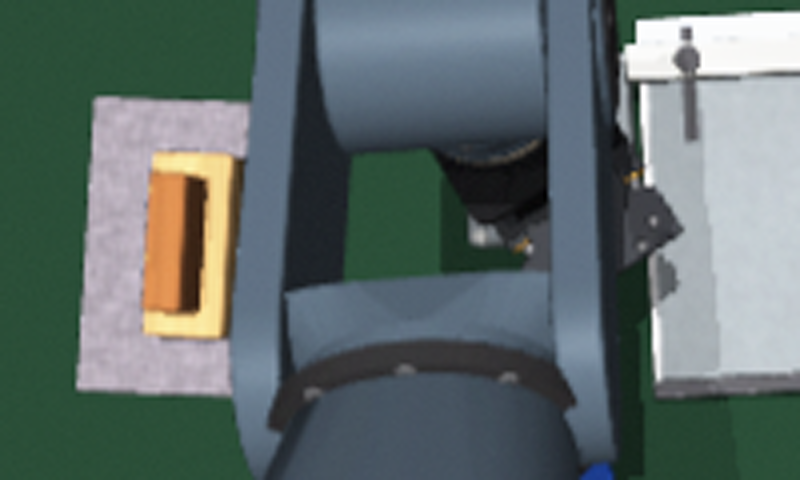

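Emit:
drive_tool --plan '[{"offset": [0,-0.2,3],"delta_rot": [0,0,-0.5],"jaw": 5},{"offset": [0,-0.2,5],"delta_rot": [0,0,-0.5],"jaw": 5},{"offset": [0,-0.2,6.5],"delta_rot": [0,0,-0.5],"jaw": 5},{"offset": [0,-0.2,6.8],"delta_rot": [0,0,-0.5],"jaw": 5},{"offset": [0,-0.2,6.8],"delta_rot": [0,0,-0.5],"jaw": 5},{"offset": [0,-0.2,6.8],"delta_rot": [0,0,-0.5],"jaw": 5},{"offset": [0,-0.2,6.8],"delta_rot": [0,0,-0.5],"jaw": 5},{"offset": [0,-0.2,6.8],"delta_rot": [0,0,-0.5],"jaw": 5}]'

```text
time: 15.52
position: [0.574, 0.154, 0.1013]
tool_rot: [0.96, 0.281, 0.001, 0.0]
ft_force: [0.3, 1.0, 0.6]
grip_width: 0.0505
```

```bash
python3 - <<'E'
from h import *
st();go(.573,.152,.064,32)
cap('side','s13',(200,160,300,260),6)
E
```

```text
t 15.52 p [574.  154.  101.3] head 32.6 tilt [0.003 0.   ] bedxy [ 51.4 205.3] F [0.3 1.  0.6] M [-0.03 -0.14 -0.02] g 50.5 q [ 0.07  0.65  1.62  0.    0.88 -0.49]
  off [-0.2   0.11  3.73] rot [ 0.1 -0.1  0.6]
```

View pics/s13.png

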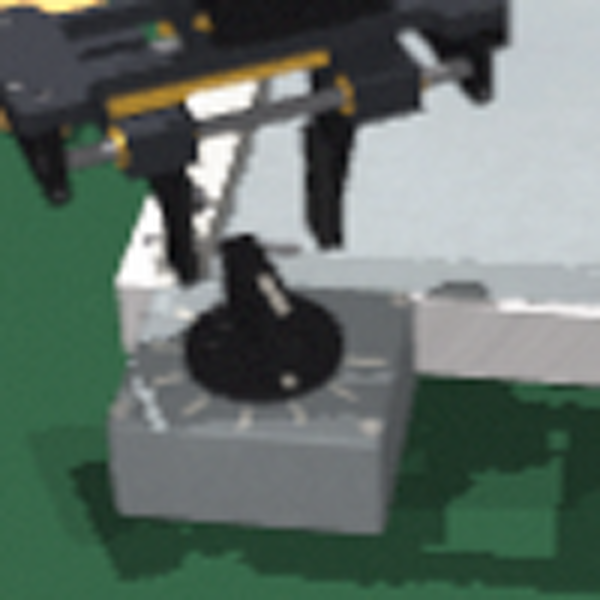

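Emit:
drive_tool --plan '[{"offset": [-0.2,0.1,1.5],"delta_rot": [0,0,0.4],"jaw": 5},{"offset": [-0.2,0.1,2.8],"delta_rot": [0,0,0.4],"jaw": 5},{"offset": [-0.2,0.1,3.5],"delta_rot": [0,0,0.4],"jaw": 5},{"offset": [-0.2,0.1,3.6],"delta_rot": [0,0,0.4],"jaw": 5},{"offset": [-0.2,0.1,3.6],"delta_rot": [0,0,0.4],"jaw": 5},{"offset": [-0.2,0.1,3.6],"delta_rot": [0,0,0.4],"jaw": 5},{"offset": [-0.2,0.1,3.6],"delta_rot": [0,0,0.4],"jaw": 5},{"offset": [-0.2,0.1,3.6],"delta_rot": [0,0,0.4],"jaw": 5}]'

```text
time: 16.23
position: [0.5725, 0.1519, 0.0647]
tool_rot: [0.961, 0.277, 0.001, 0.0]
ft_force: [0.3, -0.2, -0.6]
grip_width: 0.05
```

```bash
python3 - <<'E'
from h import *
st();go(.573,.152,.064,32)
cap('side','s14',(200,160,300,260),6)
E
```

```text
t 16.23 p [572.5 151.9  64.7] head 32.2 tilt [0.001 0.   ] bedxy [ 49.8 203.3] F [ 0.3 -0.2 -0.6] M [-0.01 -0.07  0.  ] g 50.0 q [ 0.07  0.7   1.64  0.    0.8  -0.49]
  off [0.05 0.02 0.07] rot [ 0.  -0.1  0.2]
```

View pics/s14.png

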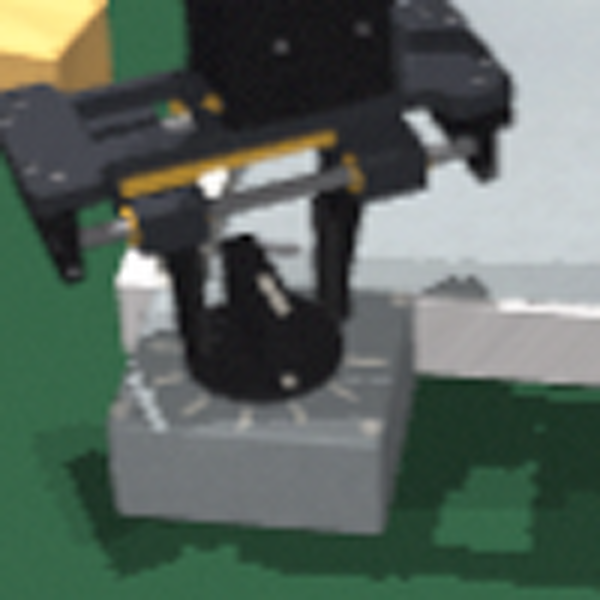

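Emit:
drive_tool --plan '[{"offset": [0,0,0],"delta_rot": [0,0,0],"jaw": 1},{"offset": [0,0,0],"delta_rot": [0,0,0],"jaw": 1},{"offset": [0,0,0],"delta_rot": [0,0,0],"jaw": 1},{"offset": [0,0,0],"delta_rot": [0,0,0],"jaw": 1},{"offset": [0,0,0],"delta_rot": [0,0,0],"jaw": 1},{"offset": [0,0,0],"delta_rot": [0,0,0],"jaw": 1},{"offset": [0,0,0],"delta_rot": [0,0,0],"jaw": 1},{"offset": [0,0,0],"delta_rot": [0,0,0],"jaw": 1}]' --squeeze 40

```text
time: 16.95
position: [0.5732, 0.1525, 0.0641]
tool_rot: [0.961, 0.277, 0.001, -0.0]
ft_force: [3.4, 3.0, -2.3]
grip_width: 0.0157
```

Emit:
drive_tool --plan '[{"offset": [0,0,0],"delta_rot": [0,0,0],"jaw": 1},{"offset": [0,0,0],"delta_rot": [0,0,0],"jaw": 1},{"offset": [0,0,0],"delta_rot": [0,0,-5],"jaw": 1},{"offset": [0,0,0],"delta_rot": [0,0,-10],"jaw": 1},{"offset": [0,0,0],"delta_rot": [0,0,-15],"jaw": 1},{"offset": [0,0,0],"delta_rot": [0,0,-20],"jaw": 1},{"offset": [0,0,0],"delta_rot": [0,0,-25],"jaw": 1},{"offset": [0,0,0],"delta_rot": [0,0,-30],"jaw": 1}]'

```text
time: 17.62
position: [0.5732, 0.1525, 0.0641]
tool_rot: [0.855, 0.518, 0.002, 0.0]
ft_force: [3.8, 3.3, -2.9]
grip_width: 0.0155
```

```bash
python3 - <<'E'
from h import *
st()
cap('side','s15',(200,160,300,260),6)
E
```

```text
t 17.62 p [573.2 152.5  64.1] head 62.4 tilt [0.003 0.001] bedxy [ 50.6 203.8] F [ 3.8  3.3 -2.9] M [ 0.75 -0.79 -0.04] g 15.5 q [ 0.07  0.7   1.64  0.    0.8  -1.02]
```

View pics/s15.png

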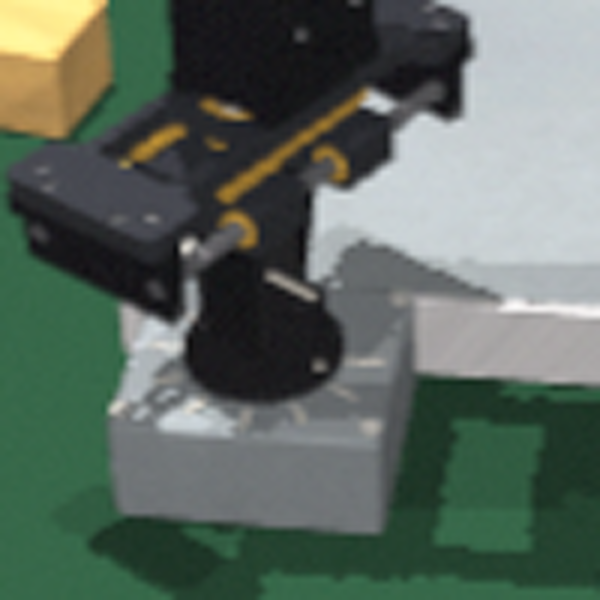

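Emit:
drive_tool --plan '[{"offset": [0,0,0],"delta_rot": [0,0,-5],"jaw": 1},{"offset": [0,0,0],"delta_rot": [0,0,-10],"jaw": 1},{"offset": [0,0,0],"delta_rot": [0,0,-15],"jaw": 1},{"offset": [0,0,0],"delta_rot": [0,0,-20],"jaw": 1},{"offset": [0,0,0],"delta_rot": [0,0,-24],"jaw": 1},{"offset": [0,0,0],"delta_rot": [0,0,-28],"jaw": 1},{"offset": [0,0,0],"delta_rot": [0,0,-30],"jaw": 1},{"offset": [0,0,0],"delta_rot": [0,0,-30],"jaw": 1}]'

```text
time: 18.33
position: [0.5732, 0.1526, 0.0641]
tool_rot: [0.693, 0.721, 0.001, 0.001]
ft_force: [4.1, 4.6, -2.7]
grip_width: 0.0156
```

```bash
python3 - <<'E'
from h import *
st()
E
```

```text
t 18.33 p [573.2 152.6  64.1] head 92.2 tilt [0.003 0.001] bedxy [ 50.5 204. ] F [ 4.1  4.6 -2.7] M [ 0.84 -0.83  0.03] g 15.6 q [ 0.07  0.7   1.64  0.    0.8  -1.54]
```

Emit:
drive_tool --plan '[{"offset": [0,0,0],"delta_rot": [0,0,-1],"jaw": 1},{"offset": [0,0,0],"delta_rot": [0,0,-2],"jaw": 1},{"offset": [0,0,0],"delta_rot": [0,0,-3],"jaw": 1},{"offset": [0,0,0],"delta_rot": [0,0,-3],"jaw": 1},{"offset": [0,0,0],"delta_rot": [0,0,-3],"jaw": 1},{"offset": [0,0,0],"delta_rot": [0,0,-3],"jaw": 1},{"offset": [0,0,0],"delta_rot": [0,0,-3],"jaw": 1},{"offset": [0,0,0],"delta_rot": [0,0,-3],"jaw": 1}]'

```text
time: 19.0
position: [0.5731, 0.1526, 0.0641]
tool_rot: [0.676, 0.737, 0.002, 0.0]
ft_force: [2.3, 5.4, -1.4]
grip_width: 0.0155
```

```bash
python3 - <<'E'
from h import *
st()
cap('top','t16',(170,130,300,215),6)
E
```

```text
t 19.00 p [573.1 152.6  64.1] head 94.9 tilt [0.002 0.002] bedxy [ 50.4 204. ] F [ 2.3  5.4 -1.4] M [ 0.78 -0.7  -0.85] g 15.5 q [ 0.07  0.7   1.64  0.    0.8  -1.59]
```

View pics/t16.png

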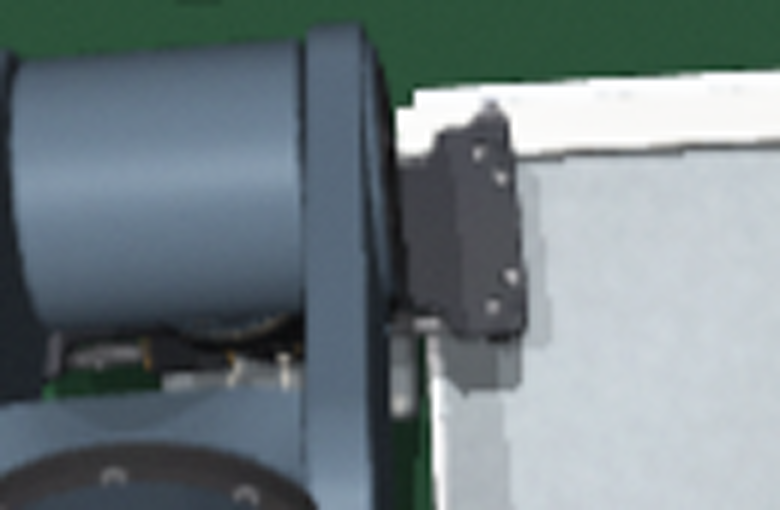

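Emit:
drive_tool --plan '[{"offset": [0,0,0],"delta_rot": [0,0,5],"jaw": 1},{"offset": [0,0,0],"delta_rot": [0,0,10],"jaw": 1},{"offset": [0,0,0],"delta_rot": [0,0,15],"jaw": 1},{"offset": [0,0,0],"delta_rot": [0,0,20],"jaw": 1},{"offset": [0,0,0],"delta_rot": [0,0,25],"jaw": 1},{"offset": [0,0,0],"delta_rot": [0,0,30],"jaw": 1},{"offset": [0,0,0],"delta_rot": [0,0,33],"jaw": 1},{"offset": [0,0,0],"delta_rot": [0,0,33],"jaw": 1}]'

```text
time: 19.72
position: [0.5731, 0.1526, 0.0641]
tool_rot: [0.857, 0.515, 0.001, 0.0]
ft_force: [4.5, 4.7, -2.5]
grip_width: 0.0158
```

```bash
python3 - <<'E'
from h import *
st()
cap('top','t17',(190,130,440,245),3.2)
cap('side','s17',(200,160,300,260),6)
E
```

```text
t 19.72 p [573.1 152.6  64.1] head 62.1 tilt [0.003 0.001] bedxy [ 50.4 203.9] F [ 4.5  4.7 -2.5] M [ 0.8  -0.78  0.  ] g 15.8 q [ 0.07  0.7   1.64  0.    0.8  -1.01]
```

View pics/s17.png

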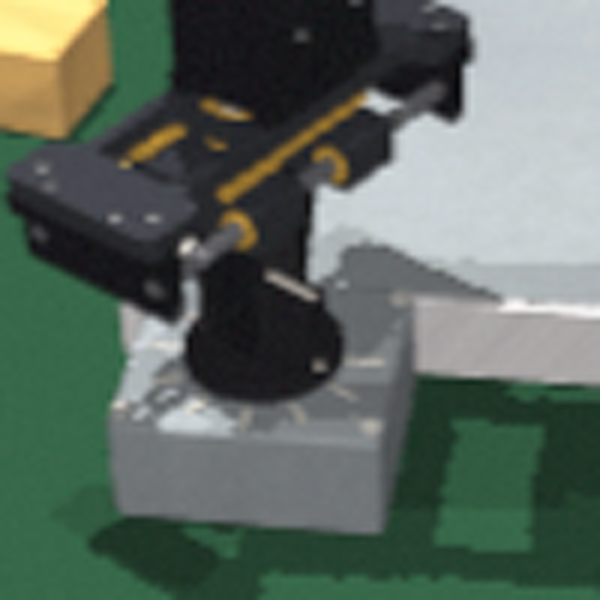

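View pics/t17.png

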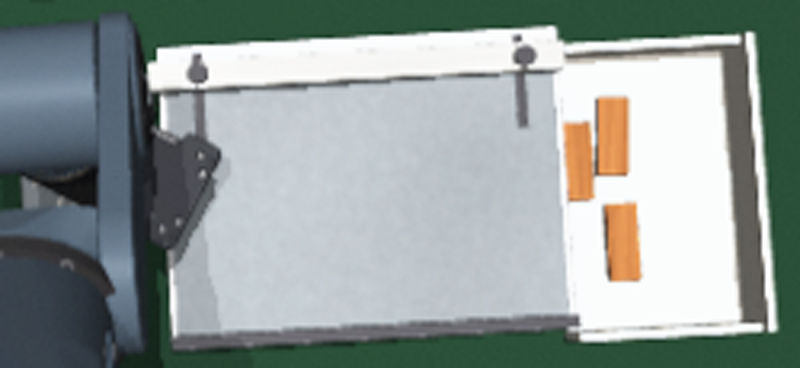

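Emit:
drive_tool --plan '[{"offset": [0,0,0],"delta_rot": [0,0,5],"jaw": 1},{"offset": [0,0,0],"delta_rot": [0,0,10],"jaw": 1},{"offset": [0,0,0],"delta_rot": [0,0,15],"jaw": 1},{"offset": [0,0,0],"delta_rot": [0,0,20],"jaw": 1},{"offset": [0,0,0],"delta_rot": [0,0,25],"jaw": 1},{"offset": [0,0,0],"delta_rot": [0,0,30],"jaw": 1},{"offset": [0,0,0],"delta_rot": [0,0,30],"jaw": 1},{"offset": [0,0,0],"delta_rot": [0,0,30],"jaw": 1}]'

```text
time: 20.48
position: [0.5731, 0.1525, 0.0641]
tool_rot: [0.961, 0.277, 0.001, -0.0]
ft_force: [2.8, 4.4, -3.2]
grip_width: 0.0159
```

Emit:
drive_tool --plan '[{"offset": [0,0,0],"delta_rot": [0,0,5],"jaw": 1},{"offset": [0,0,0],"delta_rot": [0,0,10],"jaw": 1},{"offset": [0,0,0],"delta_rot": [0,0,15],"jaw": 1},{"offset": [0,0,0],"delta_rot": [0,0,20],"jaw": 1},{"offset": [0,0,0],"delta_rot": [0,0,25],"jaw": 1},{"offset": [0,0,0],"delta_rot": [0,0,30],"jaw": 1},{"offset": [0,0,0],"delta_rot": [0,0,30],"jaw": 1},{"offset": [0,0,0],"delta_rot": [0,0,30],"jaw": 1}]'

```text
time: 21.15
position: [0.5731, 0.1525, 0.0641]
tool_rot: [1.0, 0.019, 0.001, -0.0]
ft_force: [4.1, 3.9, -2.9]
grip_width: 0.0158
```

```bash
python3 - <<'E'
from h import *
st()
cap('side','s18',(200,160,300,260),6)
E
```

```text
t 21.15 p [573.1 152.5  64.1] head 2.2 tilt [0.003 0.001] bedxy [ 50.4 203.9] F [ 4.1  3.9 -2.9] M [ 0.75 -0.71 -0.02] g 15.8 q [0.07 0.7  1.64 0.   0.8  0.03]
```

View pics/s18.png

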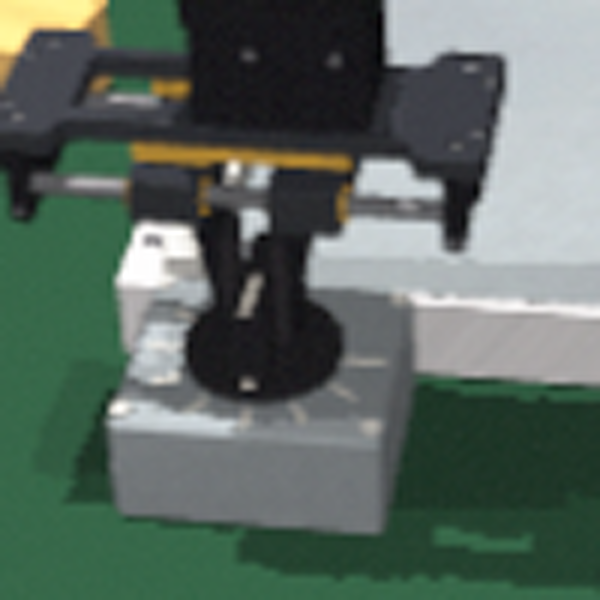

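Emit:
drive_tool --plan '[{"offset": [0,0,0],"delta_rot": [0,0,5],"jaw": 1},{"offset": [0,0,0],"delta_rot": [0,0,10],"jaw": 1},{"offset": [0,0,0],"delta_rot": [0,0,15],"jaw": 1},{"offset": [0,0,0],"delta_rot": [0,0,20],"jaw": 1},{"offset": [0,0,0],"delta_rot": [0,0,25],"jaw": 1},{"offset": [0,0,0],"delta_rot": [0,0,30],"jaw": 1},{"offset": [0,0,0],"delta_rot": [0,0,30],"jaw": 1},{"offset": [0,0,0],"delta_rot": [0,0,30],"jaw": 1}]'

```text
time: 21.87
position: [0.573, 0.1525, 0.0641]
tool_rot: [0.971, -0.241, 0.001, -0.001]
ft_force: [3.1, 3.8, -2.5]
grip_width: 0.0155
```

Emit:
drive_tool --plan '[{"offset": [0,0,0],"delta_rot": [0,0,5],"jaw": 1},{"offset": [0,0,0],"delta_rot": [0,0,10],"jaw": 1},{"offset": [0,0,0],"delta_rot": [0,0,15],"jaw": 1},{"offset": [0,0,0],"delta_rot": [0,0,20],"jaw": 1},{"offset": [0,0,0],"delta_rot": [0,0,24],"jaw": 1},{"offset": [0,0,0],"delta_rot": [0,0,27],"jaw": 1},{"offset": [0,0,0],"delta_rot": [0,0,29],"jaw": 1},{"offset": [0,0,0],"delta_rot": [0,0,29],"jaw": 1}]'

```text
time: 22.53
position: [0.573, 0.1526, 0.0641]
tool_rot: [0.879, -0.476, 0.001, -0.001]
ft_force: [2.7, 4.2, -2.6]
grip_width: 0.0157
```

```bash
python3 - <<'E'
from h import *
st()
cap('side','s19',(200,160,300,260),6)
E
```

```text
t 22.53 p [573.  152.6  64.1] head -56.9 tilt [0.002 0.001] bedxy [ 50.3 203.9] F [ 2.7  4.2 -2.6] M [ 0.77 -0.6   0.  ] g 15.7 q [0.07 0.7  1.64 0.   0.8  1.06]
```

View pics/s19.png

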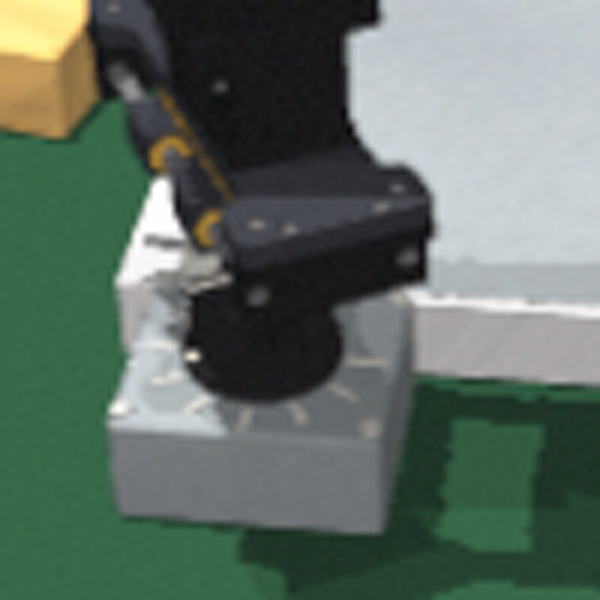

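Emit:
drive_tool --plan '[{"offset": [0,0,0],"delta_rot": [0,0,0],"jaw": 4.5},{"offset": [0,0,0],"delta_rot": [0,0,0],"jaw": 4.5},{"offset": [0,0,0],"delta_rot": [0,0,0],"jaw": 4.5},{"offset": [0,0,0],"delta_rot": [0,0,0],"jaw": 4.5},{"offset": [0,0,0],"delta_rot": [0,0,0],"jaw": 4.5},{"offset": [0,0,-2],"delta_rot": [0,0,0],"jaw": 4.5},{"offset": [0,0,-6],"delta_rot": [0,0,0],"jaw": 4.5},{"offset": [0,0,-10],"delta_rot": [0,0,0],"jaw": 4.5}]'

```text
time: 23.25
position: [0.5701, 0.1514, 0.1634]
tool_rot: [0.88, -0.476, -0.002, 0.002]
ft_force: [0.8, -0.3, 0.3]
grip_width: 0.045
```

```bash
python3 - <<'E'
from h import *
st();go(.42,-.05,.25,-57)
E
```

```text
t 23.25 p [570.1 151.4 163.4] head -56.8 tilt [-0.006 -0.001] bedxy [ 47.3 202.9] F [ 0.8 -0.3  0.3] M [-0.04 -0.04 -0.03] g 45.0 q [ 0.07  0.56  1.58 -0.    1.02  1.06]
  off [ 8.63 23.63 -8.56] rot [0.3 0.1 0.2]
```

Emit:
drive_tool --plan '[{"offset": [0,0,-4],"delta_rot": [0,0,0],"jaw": 4.5},{"offset": [30,45,-8],"delta_rot": [0,0,0],"jaw": 4.5},{"offset": [30,45,-8],"delta_rot": [0,0,0],"jaw": 4.5},{"offset": [30,45,-8],"delta_rot": [0,0,0],"jaw": 4.5},{"offset": [30,45,-8],"delta_rot": [0,0,0],"jaw": 4.5},{"offset": [30,45,-8],"delta_rot": [0,0,0],"jaw": 4.5},{"offset": [30,45,-8],"delta_rot": [0,0,0],"jaw": 4.5},{"offset": [30,45,-8],"delta_rot": [0,0,0],"jaw": 4.5}]'

```text
time: 23.92
position: [0.4562, -0.117, 0.2258]
tool_rot: [0.88, -0.476, -0.0, 0.0]
ft_force: [0.9, 0.2, -0.1]
grip_width: 0.0451
```

```bash
python3 - <<'E'
from h import *
st();go(.33,-.4,.25,-57)
E
```

```text
t 23.92 p [ 456.2 -117.   225.8] head -56.8 tilt [-0. -0.] bedxy [-76.1 -61.4] F [ 0.9  0.2 -0.1] M [-0.04 -0.03 -0.01] g 45.1 q [-0.49  0.32  1.8  -0.    1.02  0.5 ]
  off [16.76 26.05 -2.41] rot [0.  0.  0.2]
```

Emit:
drive_tool --plan '[{"offset": [17,26,-2],"delta_rot": [0,0,0],"jaw": 4.5},{"offset": [17,26,-2],"delta_rot": [0,0,0],"jaw": 4.5},{"offset": [17,26,-2],"delta_rot": [0,0,0],"jaw": 4.5},{"offset": [17,26,-2],"delta_rot": [0,0,0],"jaw": 4.5},{"offset": [17,26,-2],"delta_rot": [0,0,0],"jaw": 4.5},{"offset": [17,26,-2],"delta_rot": [0,0,0],"jaw": 4.5},{"offset": [17,26,-2],"delta_rot": [0,0,0],"jaw": 4.5},{"offset": [17,26,-2],"delta_rot": [0,0,0],"jaw": 4.5}]'

```text
time: 24.58
position: [0.331, -0.4052, 0.2461]
tool_rot: [0.879, -0.477, 0.001, 0.002]
ft_force: [-0.3, -1.3, -1.0]
grip_width: 0.045
```

```bash
python3 - <<'E'
from h import *
st()
cap('top','t20',None,1.5)
crop('t20','t20a',(190,130,440,245),3.2)
crop('t20','t20b',(90,155,250,245),5)
cap('side','s20',None,1.5)
E
```

```text
t 24.58 p [ 331.  -405.2  246.1] head -57.0 tilt [-0.    -0.004] bedxy [-211.5 -344.8] F [-0.3 -1.3 -1. ] M [-0.09 -0.05 -0.01] g 45.0 q [-1.1   0.36  1.66 -0.    1.12 -0.1 ]
```

View pics/t20a.png

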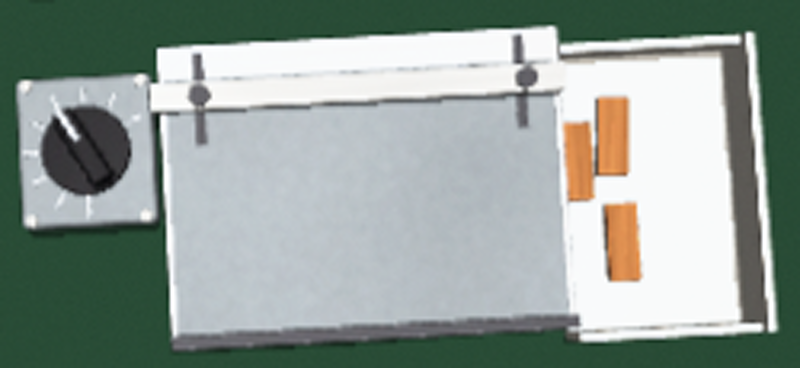

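View pics/t20b.png

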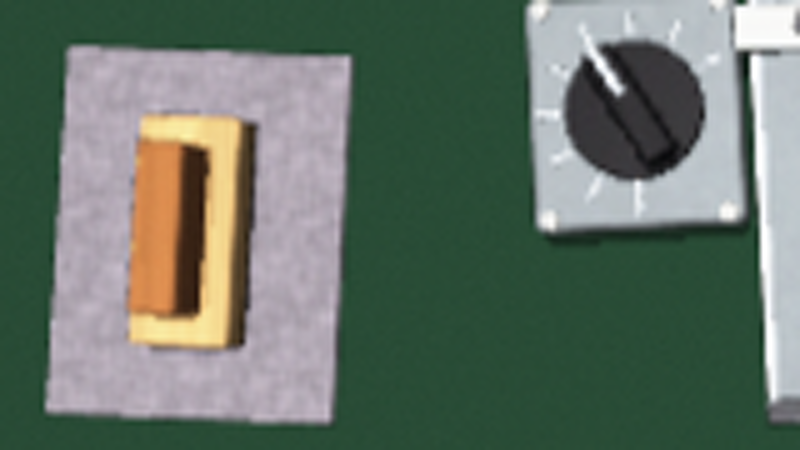

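View pics/t20.png

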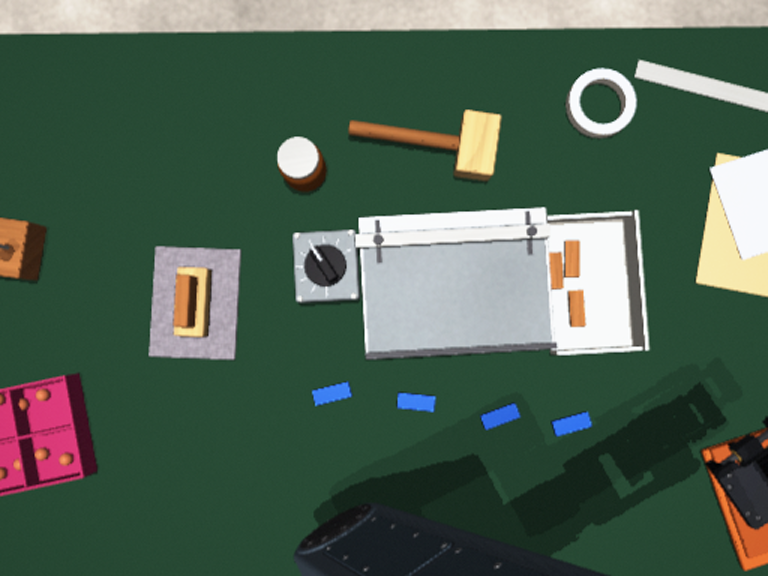

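View pics/s20.png

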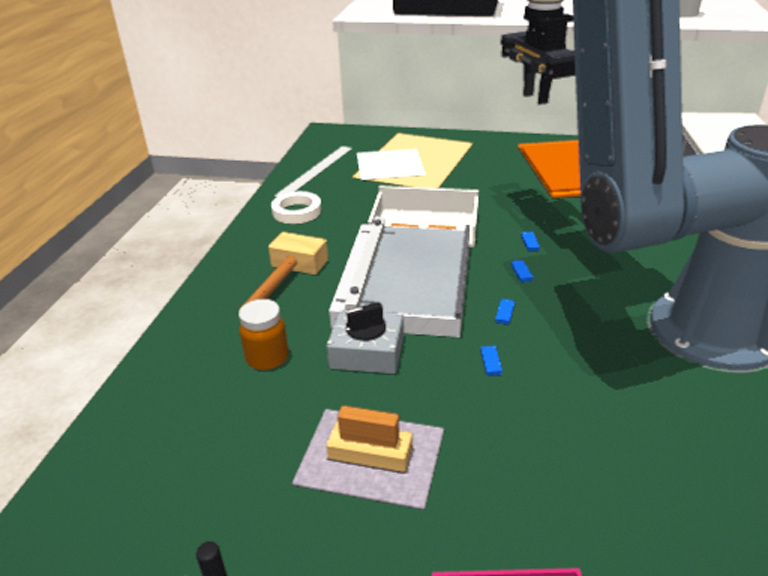

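```bash
python3 - <<'E'
from h import *
b=lambda u,v,z:p2w('top',90+u/5,155+v/5,z)
f=[b(142,115,.036),b(245,120,.036),b(240,348,.036),b(130,342,.036)];print(np.mean(f,0)*1000)
f=[b(137,140,.081),b(183,144,.081),b(176,314,.081),b(130,310,.081)];print(np.mean(f,0)*1000)
a=lambda u,v,z:p2w('top',190+u/3.2,130+v/3.2,z)
m=(a(152,113,.06)+a(565,93,.06))/2;d=m[:2]-BC;print('fence x',1000*(np.cos(BY)*d[0]+np.sin(BY)*d[1]))
E
```

```text
[519.05051397 365.85739054  36.        ]
[519.50153147 367.78046446  81.        ]
fence x 75.12341466340197
```

Emit:
drive_tool --plan '[{"offset": [0,0,0],"delta_rot": [0,0,0],"jaw": 4.5},{"offset": [0,0,0],"delta_rot": [0,0,0],"jaw": 4.5},{"offset": [0,0,0],"delta_rot": [0,0,0],"jaw": 4.5},{"offset": [0,0,0],"delta_rot": [0,0,0],"jaw": 4.5},{"offset": [0,0,0],"delta_rot": [0,0,0],"jaw": 4.5},{"offset": [0,0,0],"delta_rot": [0,0,0],"jaw": 4.5},{"offset": [0,0,0],"delta_rot": [0,0,0],"jaw": 4.5},{"offset": [0,0,0],"delta_rot": [0,0,0],"jaw": 4.5}]'

```text
time: 25.35
position: [0.3333, -0.3999, 0.2456]
tool_rot: [0.88, -0.476, 0.0, 0.0]
ft_force: [-0.1, 0.4, 0.2]
grip_width: 0.0448
```

```bash
python3 - <<'E'
from h import *
st()
cap('top','t21')
a=cv2.imread('pics/raw_t20.png').astype(int);b=cv2.imread('pics/raw_t21.png').astype(int)
d=np.abs(a-b).max(2)[:260,:430];print((d>40).sum(),np.argwhere(d>40)[:5])
E
```

```text
t 25.35 p [ 333.3 -399.9  245.6] head -56.8 tilt [-0. -0.] bedxy [-209.  -339.7] F [-0.1  0.4  0.2] M [ 0.05 -0.04  0.01] g 44.8 q [-1.09  0.36  1.66 -0.    1.12 -0.1 ]
0 []
```

Nothing in the scene moved between the last two pictures, so I'm handing in.

```bash
python3 -c "
from rig import *
print(hand_in())"
```

```text
the job is handed in; nothing more can be done
None
```

The station is ready and handed in at about 25 s:
- **Offcuts:** Three were present. I wiped all of them into the white tray in two passes, with the scraper held in the gripper.
- **Dial:** I turned it two clicks anticlockwise until it pushed back at the end stop, then five clicks clockwise, holding the last turn at about 149° of the 150°.
- **Scraper:** I set it down on its mat before turning the dial and let go.

**Last checks, from the camera pictures:**
- **Bed and tray:** The bed is empty and the three offcuts lie in the tray. One lies against the bed's edge and is partly hidden by it from above.
- **Dial and fence:** The white line points at the fifth tick. The fence measures 75 mm from the bed's centre, the value expected at five clicks.
- **Scraper:** It stands upright, about 2–3 mm from the mat's centre. That is about the accuracy of the calibration.
- **Bystanders:** The jar, mallet and blue look-alikes look unmoved, and the arm is clear of everything. I saw no knock to the scraper and no slackening of the grip.

No check failed or disagreed.

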